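# Gauge the gap of an upright sheet mould with a taper gauge

## Task

Take the taper gauge (green handle) out of its sprung catch on the tool rail by lifting it straight up, and slide its blade, upright, down into the middle of the gap between the two plates of the mould until it drags snugly on both plates. Do not force it: the front plate is only lightly nipped and must not be pushed off its setting. Finish while still holding the gauge there so that I can read the scale; leave the other two tools on the rail and everything else where it is.

Things in the scene. Friction and masses are not known exactly. Their poses are not given: they have to be found in the camera images.
- gauge: taper gauge, GREEN handle, loose, 166 mm tall, 140 g, hanging upright in one of the rail's slots. Origin: middle of the blade's lower end (thin tip); z up the tool, x its thickness, y its width. The steel blade, 22 mm wide, tapers alike on both faces: thickness (x) 2.5 mm at the tip, 10 mm at z = 90 mm (2.5 mm + z/12). Then a 10 x 22 mm shank to z = 110 and a 24 x 34 mm shoulder to z = 116 mm
- gauge_grip (a point): centre of the green handle's 50 mm length: a block 20 mm (x) by 30 mm (y) that runs from 116 to 165 mm above the tip; this point is 140 mm above the tip, axes as the gauge's. Pinch it across its 20 mm (x)
- rail: tool rail, fixed: aluminium bar 36 x 206 x 20 mm along y on two feet, top 130 mm above the bench; origin on the bench under its middle. Three slots 64 mm apart, open above and below; tools hang with axes parallel to the rail's, lower ends 20 mm above the bench. A spring plunger on each slot's -x side catches a ridge on the tool: it comes straight up with 5 to 15 N over the first 12 mm, then freely
- spatula_grip (a point): centre of the WOODEN handle of a flat steel spatula in another slot of the rail; handle and shank as the gauge's; it stays there
- scriber_grip (a point): centre of the GREY handle of a round steel scriber in another slot of the rail; handle and shank as the gauge's; it stays there
- mould: upright two-plate sheet mould, aluminium, fixed; base 150 x 160 x 12 mm; origin on the bench below the middle of the back plate's inner face; x from front plate to back plate, y along the gap. Plates 130 mm wide (y), 12 mm thick, tops at z = 122 mm; the top 10 mm is a bevelled mouth, each plate receding 5 mm. Red seals fill the gap beyond y = +-40 mm and below z = 20 mm
- back_plate: the fixed back plate; origin on its inner face in the middle of its width: the edge where the bevelled mouth meets the parallel gap, z = 112 mm, 10 mm below the plate's top; axes as the mould's
- front_edge (a point): the same point on the front plate; the middle of the gap lies half-way between the two
- front_plate (a joint): width of the parallel gap in m, 0.0055 to 0.009 at the start. The front plate slides on four studs, only nipped by its brass nuts: it stays put until pushed with about 20 N, then slips outward (value grows)
- bar_rose: rose-pink cast bar 72 x 102 x 24 mm, lying loose on the bench; origin under its middle
- bar_cream: long cream cast bar 66 x 208 x 22 mm, loose on the bench; origin under its middle

How it is judged (in metres and radians):
On the way, in this order (a step that is already met when the one before it is completed fails the run):
1. the gauge is lifted out of the rail: held by the fingers, its tip above the rail's top (z of gauge in the frame of rail above 0.13 m and contact force between the fingers and gauge above 1 N), for 0.1 s.
2. the blade has entered the gap between the plates, at least 20 mm below their tops (z of gauge in the frame of mould below 0.102 m and y of gauge in the frame of mould between -0.03 and 0.03 m and x of gauge in the frame of mould below 0.001 m and x of gauge in the frame of front_edge above -0.001 m), for 0.05 s.
At the end, for the whole second after the job is handed in: The gauge is held by the fingers, at rest, upright within 4 degrees, its tip in the gap at least 40 mm below the plates' tops and within 30 mm of the middle of their width, pressing on each plate with over 1 N; the front plate is within 1.5 mm of its setting (contact force between the fingers and gauge above 2 N and contact force between gauge and front_plate above 1 N and contact force between gauge and back_plate above 1 N and z of gauge in the frame of mould below 0.082 m and y of gauge in the frame of mould between -0.03 and 0.03 m and x of gauge in the frame of mould below 0.001 m and x of gauge in the frame of front_edge above -0.001 m and angle between gauge's own z axis and vertical below 0.07 rad and linear speed of gauge below 0.005 m/s and distance of front_edge from where it was at the start of the episode below 0.0015 m); the arm keeps its last pose, push and grip.
It fails at once if the front plate is pushed off its setting (more than 1.5 mm) (distance of front_edge from where it was at the start of the episode above 0.0015 m).
It fails at once if the spatula or the scriber is pulled from its slot (moved more than 20 mm) (distance of any of spatula_grip, scriber_grip from where it was at the start of the episode above 0.02 m).
It fails at once if something else on the bench is knocked (moved more than 30 mm) (distance of any of bar_rose, bar_cream from where it was at the start of the episode above 0.03 m).
It also fails if it takes over 48 s, if anything falls off the work surface, if the arm or the gripper's body presses on something with over 40 N, if the wrist force passes 120 N, or if a joint passes its speed limit or range.

## Robot

A 6-joint arm with a two-finger parallel gripper is mounted at the origin on a cart in front of the work surface, level with it; the furniture and walls round the work are solid. World frame = base frame: x ahead of the robot, y to its left, z up, the work surface at z = 0. Lengths are in mm, angles in rad, forces in N, time in s.
With the tool pointing down it reaches from about 300 to 775 mm from the base axis. Payload 14.6 kg.
Tool frame: the origin (TCP) lies midway between the tips of the shut fingers; the grasp point (between the pads) lies 19 mm behind it; z points along the fingers, y is the direction in which the jaws open and shut (so a half turn about z gives the same grasp; the last joint's range is limited). The gripper opens to 94 mm and grips with 3 to 60 N. Pads are 16 mm wide; open, the fingers measure 119 mm over their backs; the gripper's body (75 mm by 177 mm) begins 78 mm behind the grasp point.
Start: joints at [1.085, 0.3, 1.521, -0, 1.321, -0.067], TCP at [223.662, 502.459, 205.446] pointing down, gripper open.
Joint ranges: [-3.03, 3.03], [-0.79, 2.21], [0.23, 2.52], [-1.04, 4.18], [0, 3.07], [-2.55, 2.55]. Speed limits (rad/s): [2.22, 2.22, 2.57, 3.14, 3.14, 3.14].

## Interface

Orientations are given as [roll, pitch, yaw] about the fixed x, y, z axes, in that order (R = Rz(yaw) Ry(pitch) Rx(roll)).
In Python, from cell import manip gives the robot as it stands.
- The arm moves only by the tool play_rows, never from a script. Its argument "commands" is a list of rows, each an object of numbers: "x", "y", "z": the shift along the tool's x, y, z in m; "wx", "wy", "wz": the turn, a rotation vector about the tool's x, y, z in degrees; "grip": the opening, from 0 (shut) to 1 (fully open). In form: [{"x": .., "y": .., "z": .., "wx": .., "wy": .., "wz": .., "grip": ..}, ...]. A call has 1 to 20 rows; each row shifts and turns the commanded pose from where the row before left it, along the tool's axes as they then stand; what a row does not reach is not made up. A row lasts 1/8 s, in which the tool goes at most 62.5 mm and 10.7 degrees, less where a joint would pass 70% of its speed; a pose out of reach is approached as far as the arm can. A call is refused whole if a number of a shift passes 0.0625 or a number of a turn 10.7, either way. A call with a gripper value outside its range is refused whole. The fingers move at their own pace and stop on an object; "squeeze" is the grip in N (left out, the last holds). Time passes only in rows, so rows that do not move let the fingers close. It gives the time, the measured TCP pose, the force and the opening at its end, in the units of the state.
- manip.read_state(): the state, without advancing time (a new reading comes with each control period).
- manip.camera(name): name is "side" or "top" or "wrist"; returns (picture, depth): 384x512x3 uint8, red, green, blue; 384x512 float32, mm along the optical axis (not along the pixel's ray), 0 where there is no reading.
- manip.camera_info(name): a dict with "intrinsics" (3x3 intrinsics, pixels), "camera_from_world" (4x4, takes a point from world to camera coordinates); the wrist camera has in their place "tool_from_camera" (4x4, takes a point from camera to tool coordinates, whose origin is the TCP and whose axes are the flange's). Camera axes: x right, y up, looking along -z (the intrinsics and any distortion apply to the point x, -y, -z); pixel columns grow to the right and rows downward; lengths in mm; the calibration is good to about 2 mm. A picture is of the moment at which its call begins: read the wrist's pose just before it. camera_info takes no time and is no camera call.
- manip.sign_off(): hands the job in, once; it reports no verdict.
The state is a dict: "clock": time; "joints": joint angles; "qd": joint speeds; "effort": joint torques, N m; "eef_pos": TCP position; "eef_rot": TCP orientation; "wrist_force": force on the tool from outside, world axes, zero at the start; "moment": the same for the moment, N m; "finger_gap": finger opening in mm.
Only numpy, scipy, OpenCV 4.12 (cv2) and the standard library are available. Lean on these libraries where they do the work, as an engineer would, in place of code of your own. Each camera call takes 0.05 s, during which the arm holds its last target.

## Working session

There is one attempt and no reset: what is moved stays moved. The work goes in short steps, Python scripts to look and compute and a tool call to move; the robot and the scene stay as the last step left them, time stands still between calls to the robot, and variables do not carry over. Pictures are saved under pics/ and viewed, and the job is handed in when it is done.

Besides the shell and the picture viewer there is one more tool, called after "Emit:" as a command line: name --argument value ..., lists and objects as JSON in quotes. play_rows: Moves the arm, as the interface text tells. Its arguments: {"type":"object","properties":{"commands":{"type":"array"},"squeeze":{"type":"number"}},"required":["commands"]}

```bash
ls; mkdir -p pics; python3 - <<'E'
from cell import manip
import cv2,numpy as np
s=manip.read_state();print(s)
for n in("side","top","wrist"):
    p,d=manip.camera(n);cv2.imwrite(f"pics/{n}0.png",p[:,:,::-1]);np.savez(f"{n}0.npz",p=p,d=d);i=manip.camera_info(n);print(n,i,(d>0).mean())
E
```

```text
pics
{'clock': 0.0, 'joints': array([ 1.08541671e+00,  3.00466113e-01,  1.52157978e+00, -2.74110671e-05,
        1.32068616e+00, -6.66123410e-02]), 'qd': array([-0.00110501, -0.00111729, -0.00112529,  0.0001655 ,  0.00024672,
        0.00045219]), 'effort': array([-7.49063183e-04, -5.31810093e+01, -3.52744353e+01,  7.07768602e-02,
        2.43422430e-02, -9.95453934e-05]), 'eef_pos': array([223.54322869, 502.2382676 , 204.88961292]), 'eef_rot': array([-3.14045401e+00, -4.93505588e-05,  2.72283215e+00]), 'wrist_force': array([ 0.22973038,  0.24349548, -0.07241196]), 'moment': array([-0.01654435, -0.00702375,  0.00176703]), 'finger_gap': 93.98308359825985}
side {'intrinsics': array([[431.59661987,   0.        , 258.14415911],
       [  0.        , 431.59661987, 198.80329658],
       [  0.        ,   0.        ,   1.        ]]), 'camera_from_world': array([[ 9.26862324e-01, -3.75197291e-01,  1.23784093e-02,
        -4.76666409e+02],
       [ 1.86606752e-01,  4.89091048e-01,  8.52037480e-01,
        -1.53881062e+02],
       [-3.25736324e-01, -7.87411544e-01,  5.23334413e-01,
        -1.1
[... 530 characters left out ...]
99362748e-01,
        -1.37089248e+03],
       [ 0.00000000e+00,  0.00000000e+00,  0.00000000e+00,
         1.00000000e+00]])} 0.99591064453125
wrist {'intrinsics': array([[339.4217212 ,   0.        , 253.66622453],
       [  0.        , 339.4217212 , 191.1075717 ],
       [  0.        ,   0.        ,   1.        ]]), 'tool_from_camera': array([[-2.33699879e-04,  9.71749403e-01,  2.36014923e-01,
         6.76989903e+01],
       [ 9.99999566e-01,  1.42559697e-05,  9.31494266e-04,
         8.07840050e-01],
       [ 9.01814375e-04,  2.36015038e-01, -9.71748984e-01,
        -1.78268113e+02],
       [ 0.00000000e+00,  0.00000000e+00,  0.00000000e+00,
         1.00000000e+00]])} 0.9957834879557291
```

View pics/side0.png

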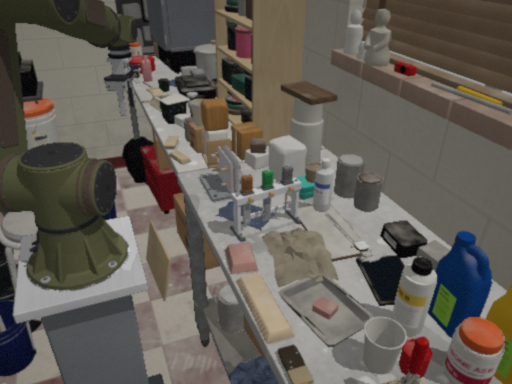

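View pics/top0.png

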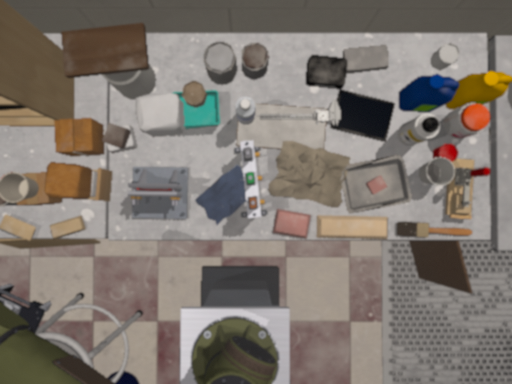

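View pics/wrist0.png

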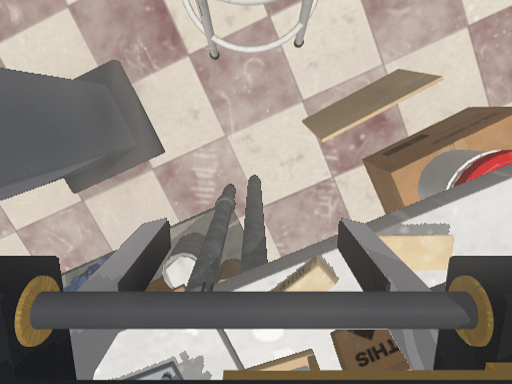

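```bash
python3 - <<'E'
import cv2
t=cv2.imread("pics/top0.png");s=cv2.imread("pics/side0.png")
cv2.imwrite("pics/topz.png",cv2.resize(t[130:230,120:280],None,fx=5,fy=5,interpolation=cv2.INTER_CUBIC))
cv2.imwrite("pics/sidez.png",cv2.resize(s[140:250,190:340],None,fx=5,fy=5,interpolation=cv2.INTER_CUBIC))
E
```

```text
(no output)
```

View pics/topz.png

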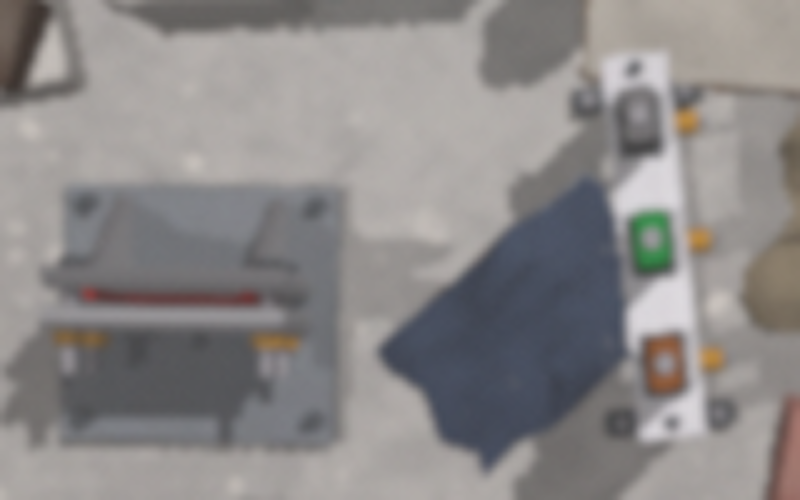

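View pics/sidez.png

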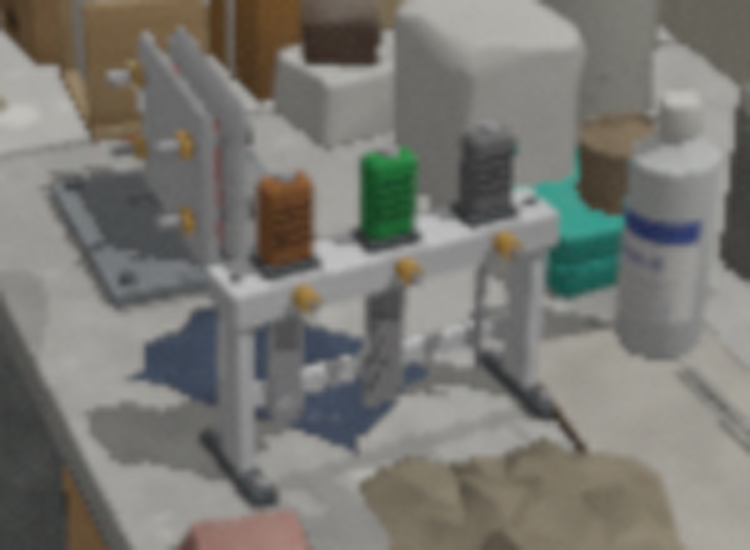

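```bash
cat > h.py <<'E'
import numpy as np,cv2
from scipy.spatial.transform import Rotation as R
from cell import manip
def cam(n,pos=None,rot=None):
    i=manip.camera_info(n);K=i["intrinsics"]
    if n=="wrist":
        T=np.eye(4);T[:3,:3]=R.from_euler("xyz",rot).as_matrix();T[:3,3]=pos
        W=T@i["tool_from_camera"]
    else: W=np.linalg.inv(i["camera_from_world"])
    return K,W
def onplane(c,uv,z):
    K,W=c;uv=np.atleast_2d(uv).astype(float)
    d=np.c_[(uv[:,0]-K[0,2])/K[0,0],-(uv[:,1]-K[1,2])/K[1,1],-np.ones(len(uv))]@W[:3,:3].T
    o=W[:3,3];return o+d*((z-o[2])/d[:,2])[:,None]
def dep(c,uv,D):
    K,W=c;uv=np.atleast_2d(uv);z=D[uv[:,1].astype(int),uv[:,0].astype(int)]
    p=np.c_[(uv[:,0]-K[0,2])/K[0,0]*z,-(uv[:,1]-K[1,2])/K[1,1]*z,-z]
    return p@W[:3,:3].T+W[:3,3]
def proj(c,P):
    K,W=c;q=(np.atleast_2d(P)-W[:3,3])@W[:3,:3]
    return np.c_[K[0,0]*q[:,0]/-q[:,2]+K[0,2],K[1,1]*-q[:,1]/-q[:,2]+K[1,2]]
def comps(m,amin=30):
    n,l,s,c=cv2.connectedComponentsWithStats(m.astype(np.uint8))
    return [(s[k,4],c[k],s[k,:4],l==k) for k in range(1,n) if s[k,4]>=amin]
E
python3 - <<'E'
from h import *
f=np.load("top0.npz");p,D=f["p"],f["d"];c=cam("top")
h=cv2.cvtColor(p,cv2.COLOR_RGB2HSV)
g=(h[...,0]>50)&(h[...,0]<72)&(h[...,1]>150)
for a,ce,b,m in comps(g,20):
    if 240<ce[0]<265: print("green",a,ce,b,onplane(c,ce,183),np.median(dep(c,np.argwhere(m)[:,::-1],D),0))
# slots/handles: grey (247.5,154) green (250.4,178) wood (253,203)
for uv in [(247.8,153.5),(250.4,178.2),(253,203)]: print(onplane(c,[uv],184),dep(c,np.round([uv]),D))
# rail top
for uv in [(246,143),(248.5,165),(254.5,215),(251,190)]: print(onplane(c,[uv],130),dep(c,[uv],D))
# mould plates: crop px/5+off
for uv in [(129.5,184.5),(180,184.5),(130,193.5),(179,194),(140,189),(170,190)]: print(onplane(c,[uv],122),dep(c,np.round([uv]),D))
E
```

```text
[[580.09119987 -38.47887688 184.        ]] [[578.31141733 -39.00794303 188.61426952]]
[[516.90659718 -45.23285688 184.        ]] [[517.37759947 -44.21119753 184.66264366]]
[[453.70218458 -51.96215409 184.        ]] [[453.6767714  -51.91786882 189.98690397]]
[[614.12552361 -33.40945983 130.        ]] [[613.88387623 -33.42354399 131.83619386]]
[[555.21915449 -40.20065254 130.        ]] [[555.45899437 -40.19422677 127.17071805]]
[[422.06621692 -56.39726723 130.        ]] [[422.15209744 -56.35407802 134.07235445]]
[[488.51509748 -46.98302608 130.        ]] [[488.65391012 -46.99667556 125.62650506]]
[[502.92185336 278.58040862 122.        ]] [[504.13079972 276.48163274 125.05856388]]
[[503.16969818 143.28846117 122.        ]] [[509.43767408 159.71699017  10.47259287]]
[[478.80337622 276.9796162  122.        ]] [[477.40589033 276.31784569 124.56018491]]
[[477.70142419 145.78597991 122.        ]] [[478.96959566 154.0131163   66.85294484]]
[[490.90849438 250.33159507 122.        ]] [[492.05765986 258.29902914  87.62441887]]
[[488.37457056 169.96637282 122.        ]] [[488.98207228 173.21937697 102.66999627]]
```

Emit:
play_rows --commands '[{"z":-0.025},{"z":-0.025},{"x":-0.039,"y":-0.022},{"x":-0.039,"y":-0.022},{"x":-0.039,"y":-0.022},{"x":-0.039,"y":-0.022},{"x":-0.039,"y":-0.022},{"x":-0.039,"y":-0.022},{"x":-0.039,"y":-0.022},{"x":-0.039,"y":-0.022},{"x":-0.039,"y":-0.022},{"x":-0.039,"y":-0.022},{"wz":9.4},{"wz":9.4},{"wz":9.4},{"wz":9.4},{"wz":9.4},{"wz":9.4},{"wz":9.6},{}]'

```text
$.commands[0]: bad value
```

```bash
cat > snap.py <<'E'
import sys
from h import *
n,tag=sys.argv[1:3]
s=manip.read_state();p,D=manip.camera(n)
np.savez(tag+".npz",p=p,d=D,pos=s["eef_pos"],rot=s["eef_rot"]);cv2.imwrite(f"pics/{tag}.png",p[:,:,::-1])
print(s["clock"],s["eef_pos"],np.degrees(s["eef_rot"]),s["joints"],s["wrist_force"],s["finger_gap"])
E
python3 snap.py wrist w1
```

```text
0.15 [223.56579802 502.32407934 205.02068269] [-1.79952532e+02 -4.44465520e-03  1.56005444e+02] [ 1.08542921e+00  3.00370351e-01  1.52139411e+00  2.29957563e-05
  1.32066000e+00 -6.65888461e-02] [ 0.44476364 -0.58559911 -0.69986123] 93.90789193522103
```

View pics/w1.png

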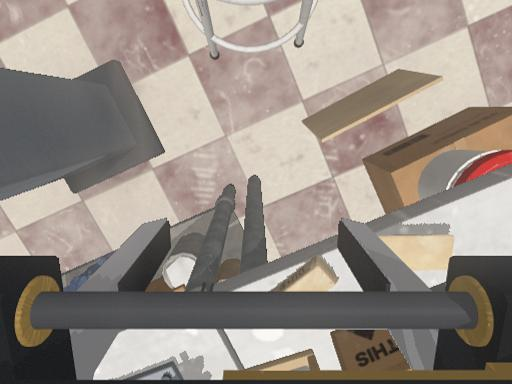

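Emit:
play_rows --commands '[{"x":0,"y":0,"z":-0.025,"wx":0,"wy":0,"wz":0,"grip":1},{"x":0,"y":0,"z":-0.025,"wx":0,"wy":0,"wz":0,"grip":1},{"x":-0.039,"y":-0.022,"z":0,"wx":0,"wy":0,"wz":0,"grip":1},{"x":-0.039,"y":-0.022,"z":0,"wx":0,"wy":0,"wz":0,"grip":1},{"x":-0.039,"y":-0.022,"z":0,"wx":0,"wy":0,"wz":0,"grip":1},{"x":-0.039,"y":-0.022,"z":0,"wx":0,"wy":0,"wz":0,"grip":1},{"x":-0.039,"y":-0.022,"z":0,"wx":0,"wy":0,"wz":0,"grip":1},{"x":-0.039,"y":-0.022,"z":0,"wx":0,"wy":0,"wz":0,"grip":1},{"x":-0.039,"y":-0.022,"z":0,"wx":0,"wy":0,"wz":0,"grip":1},{"x":-0.039,"y":-0.022,"z":0,"wx":0,"wy":0,"wz":0,"grip":1},{"x":-0.039,"y":-0.022,"z":0,"wx":0,"wy":0,"wz":0,"grip":1},{"x":-0.039,"y":-0.022,"z":0,"wx":0,"wy":0,"wz":0,"grip":1},{"x":0,"y":0,"z":0,"wx":0,"wy":0,"wz":9.4,"grip":1},{"x":0,"y":0,"z":0,"wx":0,"wy":0,"wz":9.4,"grip":1},{"x":0,"y":0,"z":0,"wx":0,"wy":0,"wz":9.4,"grip":1},{"x":0,"y":0,"z":0,"wx":0,"wy":0,"wz":9.4,"grip":1},{"x":0,"y":0,"z":0,"wx":0,"wy":0,"wz":9.4,"grip":1},{"x":0,"y":0,"z":0,"wx":0,"wy":0,"wz":9.4,"grip":1},{"x":0,"y":0,"z":0,"wx":0,"wy":0,"wz":9.6,"grip":1},{"x":0,"y":0,"z":0,"wx":0,"wy":0,"wz":0,"grip":1}]'

```text
clock: 2.7
eef_pos: [490.4, 142.9, 255.3]
eef_rot: [-3.141, 0.0, 1.572]
wrist_force: [-0.3, -1.5, -0.1]
finger_gap: 93.9
```

```bash
python3 snap.py wrist w1
```

```text
2.7 [490.42480607 142.85855212 255.33826509] [-1.79985540e+02  1.37105457e-03  9.00604381e+01] [2.11723824e-01 1.76756193e-01 1.55667135e+00 2.97666642e-05
 1.40841691e+00 2.10664168e-01] [-0.27673736 -1.53304889 -0.103174  ] 93.9277908960404
```

View pics/w1.png

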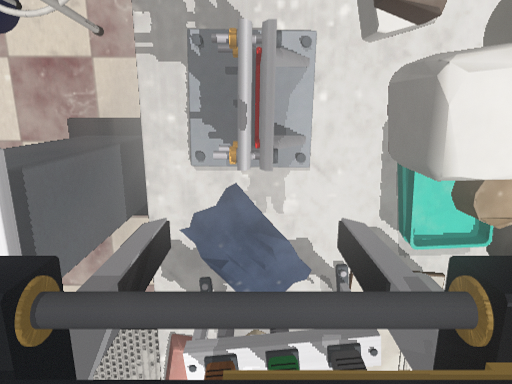

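```bash
python3 - <<'E'
from h import *
f=np.load("w1.npz");p=f["p"];D=f["d"]
cv2.imwrite("pics/w1z.png",cv2.resize(p[10:180,180:325,::-1],None,fx=3.5,fy=3.5,interpolation=cv2.INTER_NEAREST))
for r in (70,90,110,130): print(r,[(int(c),p[r,c].tolist(),int(D[r,c])) for c in range(232,282)])
E
```

```text
70 [(232, [95, 96, 98], 400), (233, [94, 95, 98], 400), (234, [92, 93, 97], 400), (235, [92, 94, 96], 400), (236, [90, 90, 94], 399), (237, [99, 100, 102], 399), (238, [130, 128, 131], 296), (239, [141, 139, 141], 295), (240, [152, 151, 151], 295), (241, [161, 160, 162], 297), (242, [171, 171, 172], 295), (243, [187, 186, 186], 297), (244, [202, 201, 202], 296), (245, [210, 209, 210], 296), (246, [207, 206, 207], 296), (247, [197, 196, 197], 299), (248, [185, 185, 185], 300), (249, [181, 180, 184], 301), (250, [177, 176, 177], 303), (251, [172, 172, 172], 305), (252, [112, 112, 112], 399), (253, [93, 92, 97], 398), (254, [92, 96, 97], 401), (255, [97, 83, 84], 400), (256, [119, 59, 60], 393), (257, [125, 57, 56], 392), (258, [127, 59, 59], 392), (259, [122, 55, 54], 392), (260, [117, 113, 113], 356), (261, [122, 125, 124], 305), (262, [126, 127, 127], 303), (263, [130, 129, 131], 301), (264, [133, 133, 133], 300), (265, [134, 133, 134], 299), (266, [140, 138, 141], 297), (267, [150, 148, 149], 297), (268, [151, 148, 150], 295), (269, [148, 148, 149], 295), (270, [148, 148, 150], 296)
[... 3912 characters left out ...]
7, [126, 59, 58], 409), (258, [121, 66, 65], 408), (259, [118, 114, 114], 366), (260, [122, 123, 124], 317), (261, [129, 128, 128], 315), (262, [132, 132, 132], 314), (263, [135, 134, 136], 313), (264, [138, 136, 138], 309), (265, [142, 142, 144], 309), (266, [150, 147, 150], 308), (267, [149, 147, 148], 307), (268, [150, 148, 151], 307), (269, [150, 150, 150], 307), (270, [148, 146, 149], 307), (271, [153, 151, 152], 308), (272, [156, 154, 155], 308), (273, [146, 145, 146], 309), (274, [102, 103, 105], 416), (275, [95, 96, 98], 415), (276, [96, 97, 98], 417), (277, [96, 97, 99], 417), (278, [97, 98, 100], 416), (279, [97, 97, 99], 416), (280, [97, 98, 101], 416), (281, [98, 101, 102], 418)]
```

View pics/w1z.png

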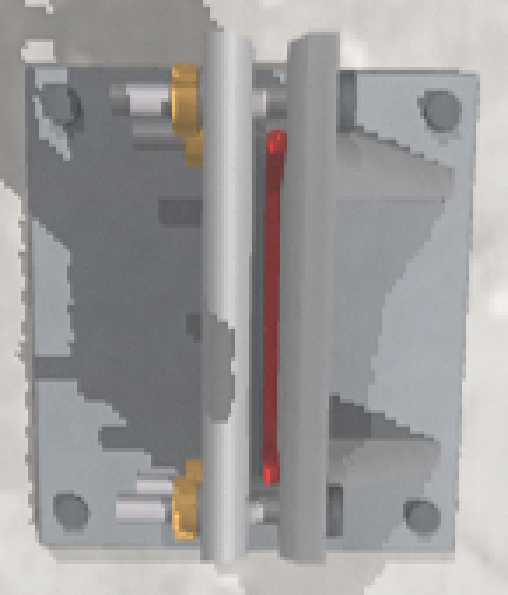

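```bash
python3 - <<'E'
from h import *
f=np.load("w1.npz");p=f["p"].astype(float);D=f["d"];c=cam("wrist",f["pos"],f["rot"])
F=[];B=[];FO=[];BO=[]
for r in range(55,140):
    g=p[r].mean(1);d=D[r]
    # front edge: bright->dark, half level between col 249 avg & 253
    hi=g[248:251].mean();lo=g[252:255].min();t=(hi+lo)/2
    k=next((k for k in range(249,255) if g[k]>=t>g[k+1]),None)
    if k and hi-lo>40: F.append((k+(g[k]-t)/(g[k]-g[k+1]),r))
    s=p[r,:,0]-p[r,:,1]
    hi=s[255:259].max();t=hi/2
    k=next((k for k in range(257,263) if s[k]>=t>s[k+1]),None)
    if k and hi>30: B.append((k+(s[k]-t)/(s[k]-s[k+1]),r))
def fit(P,z):
    P=np.array(P);a=np.polyfit(P[:,1],P[:,0],1);res=P[:,0]-np.polyval(a,P[:,1]);ok=abs(res)<.6
    a=np.polyfit(P[ok,1],P[ok,0],1);rr=np.array([60.,95,130]);W=onplane(c,np.c_[np.polyval(a,rr),rr],z)
    print(ok.sum(),res.std(),a,W[:,:2].round(2).tolist(),"dx/dy",np.degrees(np.arctan2(W[0,0]-W[2,0],W[0,1]-W[2,1])));return W
a=fit(F,112);b=fit(B,112);print("gap",b[1]-a[1],"mid",(a+b)/2)
# outer plate edges at top z=122 from depth steps
L=[];Rr=[]
for r in list(range(30,160,4)):
    d=D[r]; m=np.where(d[225:290]<d[265:273].min()+6)[0]+225
    L.append((m.min()-.5,r));Rr.append((m.max()+.5,r))
fit(L,122);fit(Rr,122)
# plate ends (y) rows via depth along cols 242 & 270
for col in (241,242,243,269,270,271):
    m=np.where((D[:,col]<330)&(np.arange(384)<200)&(D[:,col]>250))[0];print(col,m.min(),m.max(),onplane(c,[(col,m.min()-.5),(col,m.max()+.5)],122)[:,:2].tolist())
# red extents
s=(p[...,0]-p[...,1]>35);ys,xs=np.where(s[30:175,245:270]);print("red rows",ys.min()+30,ys.max()+30)
# base corners in mm for centre
E
```

```text
85 0.13521966884157402 [-1.48765047e-02  2.52491588e+02] [[489.02, 253.42], [488.52, 223.38], [488.01, 191.9]] dx/dy 0.9417628898484137
82 0.22717828249047553 [-2.09236238e-02  2.61107346e+02] [[496.37, 253.42], [495.86, 223.39], [495.32, 191.9]] dx/dy 0.9797613407817866
gap [ 7.33579485e+00  5.74407608e-03 -5.68434189e-14] mid [[492.69549034 253.4181373  112.        ]
 [492.19179271 223.38255802 112.        ]
 [491.66380909 191.8988012  112.        ]]
7 5.4028962491230486 [2.78370868e-15 2.37500000e+02] [[476.91, 252.11], [476.61, 223.0], [476.29, 192.5]] dx/dy 0.5999971422560574
27 1.4559791285648291 [-2.98731642e-02  2.77119159e+02] [[509.58, 252.13], [509.12, 223.03], [508.63, 192.53]] dx/dy 0.9055316033781927
241 19 170 [[480.19615279951313, 284.9285435136602], [479.1556811266137, 155.31329640096052]]
242 19 170 [[481.0368667114362, 284.92903173614764], [480.08693998112506, 155.31423154648542]]
243 19 170 [[481.8775760051385, 284.9295199559531], [481.0181931691032, 155.31516668632014]]
269 19 170 [[503.7343967705736, 284.9422127296176], [505.22878727277055, 155.33947832493885]]
270 19 170 [[504.5749813866987, 284.9427008770199], [506.1598874838978, 155.34041331115827]]
271 20 171 [[505.4255186756328, 284.17294477742206], [507.1032001684992, 154.39621654043418]]
red rows 47 148
```

```bash
python3 - <<'E'
from h import *
f=np.load("w1.npz");p=f["p"].astype(float);D=f["d"]
c=(manip.camera_info("wrist")["intrinsics"],manip.camera_info("wrist")["tool_from_camera"])
for r in (222,225,230,240,250):
    m=np.where((D[r]>0)&(D[r]<260))[0]; 
    L=m[m<250];Rr=m[m>260]
    if len(L) and len(Rr):
        print(r,L.min(),L.max(),Rr.min(),Rr.max(),"mids",(L.max()+Rr.min())/2,(L.min()+Rr.max())/2, D[r,L.max()],D[r,Rr.min()],dep(c,[(L.max()-1,r),(Rr.min()+1,r)],D).round(1).tolist())
print(proj(c,[[0,46.96,0],[0,-46.96,0],[8,46.96,0],[8,-46.96,0],[-8,46.96,0]]))
E
python3 - <<'E'
import cv2
p=cv2.imread("pics/w1.png");cv2.imwrite("pics/w1f.png",cv2.resize(p[205:384],(800,560)[:2] if 0 else None,fx=1.5,fy=1.5))
E
```

```text
222 148 168 339 359 mids 253.5 253.5 187.06624 186.73189 [[8.1, -46.9, -1.4], [8.6, 47.7, -2.7]]
225 141 169 338 366 mids 253.5 253.5 188.81052 188.87363 [[6.5, -46.4, -1.6], [6.5, 47.5, -1.5]]
230 136 169 338 371 mids 253.5 253.5 188.06416 188.83789 [[3.9, -46.3, -2.4], [3.9, 47.5, -2.5]]
240 126 170 337 381 mids 253.5 253.5 190.96996 191.29543 [[-2.1, -46.2, -2.1], [-2.8, 47.8, -0.3]]
250 117 169 338 390 mids 253.5 253.5 189.00908 188.4852 [[-6.5, -46.1, -5.8], [-7.0, 47.6, -4.4]]
[[336.59744446 235.05912081]
 [168.36100025 235.04950609]
 [337.43264115 221.43825089]
 [167.49535249 221.43398982]
 [335.7788038  248.40998538]]
```

View pics/w1f.png

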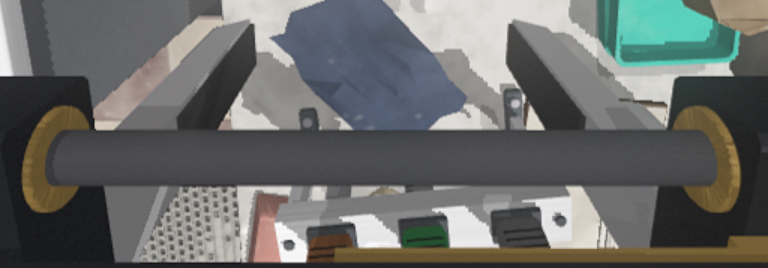

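Emit:
play_rows --commands '[{"x":-0.047,"y":0.0065,"z":0,"wx":0,"wy":0,"wz":0,"grip":1},{"x":-0.047,"y":0.0065,"z":0,"wx":0,"wy":0,"wz":0,"grip":1},{"x":-0.047,"y":0.0065,"z":0,"wx":0,"wy":0,"wz":0,"grip":1},{"x":-0.047,"y":0.0065,"z":0,"wx":0,"wy":0,"wz":0,"grip":1},{"x":0,"y":0,"z":0,"wx":0,"wy":0,"wz":10.5,"grip":1},{"x":0,"y":0,"z":0,"wx":0,"wy":0,"wz":10.5,"grip":1},{"x":0,"y":0,"z":0,"wx":0,"wy":0,"wz":10.5,"grip":1},{"x":0,"y":0,"z":0,"wx":0,"wy":0,"wz":10.5,"grip":1},{"x":0,"y":0,"z":0,"wx":0,"wy":0,"wz":10.5,"grip":1},{"x":0,"y":0,"z":0,"wx":0,"wy":0,"wz":10.5,"grip":1},{"x":0,"y":0,"z":0,"wx":0,"wy":0,"wz":10.5,"grip":1},{"x":0,"y":0,"z":0,"wx":0,"wy":0,"wz":10.5,"grip":1},{"x":0,"y":0,"z":0,"wx":0,"wy":0,"wz":0,"grip":1}]'

```text
clock: 4.38
eef_pos: [516.5, -45.1, 255.4]
eef_rot: [-3.142, 0.0, 0.109]
wrist_force: [-0.1, 1.0, 1.0]
finger_gap: 93.9
```

```bash
python3 snap.py wrist w2
```

```text
4.375 [516.49211951 -45.11948081 255.38594509] [-1.79997491e+02  6.76785906e-03  6.24452873e+00] [-1.57794710e-01  1.94199971e-01  1.53598209e+00  1.12484949e-05
  1.41153608e+00  1.30401225e+00] [-0.11072     1.00203745  0.95701797] 93.87283002629941
```

View pics/w2.png

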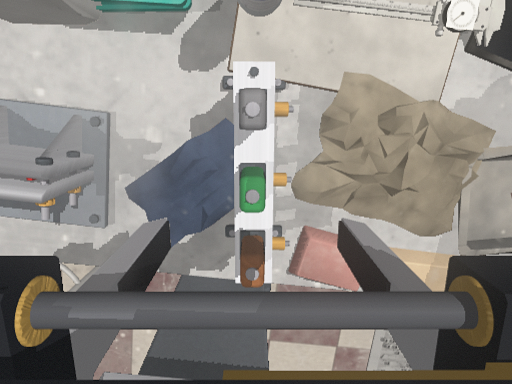

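```bash
python3 - <<'E'
from h import *
f=np.load("w2.npz");p=f["p"];D=f["d"];c=cam("wrist",f["pos"],f["rot"])
ct=(c[0],manip.camera_info("wrist")["tool_from_camera"])
m=(p[...,1].astype(int)-p[...,0]>40)&(p[...,1].astype(int)-p[...,2]>30)
for a,ce,b,mm in comps(m,200):
    if b[0]>200: 
        print(a,ce,b); P=dep(c,np.argwhere(mm)[:,::-1],D);top=P[:,2]>180;print(np.median(P[:,2]),top.sum(),P[top].mean(0),P[top].min(0),P[top].max(0))
        t=np.zeros(m.shape,np.uint8);q=np.argwhere(mm)[top];t[q[:,0],q[:,1]]=1
        print(cv2.minAreaRect(q[:,::-1].astype(np.float32)))
# rail edges
L=[];Rr=[]
for r in (85,90,135,140,145,150,155,220,225):
    g=p[r].astype(int).min(1);w=np.where(g[225:285]>175)[0]+225;print(r,w.min(),w.max(),end=' | ')
for uv in [(252,108),(252,187),(252,260)]: pass
cv2.imwrite("pics/w2z.png",cv2.resize(p[60:290,210:310,::-1],None,fx=2.5,fy=2.5))
E
```

```text
771 [252.53307393 191.13488975] [240 168  25  44]
183.21909191749802 685 [522.95054441 -42.8539987  185.07161511] [507.58230641 -53.4142186  180.04602381] [585.17279939 -32.8242429  433.6452646 ]
((252.0, 191.5), (39.0, 24.0), 90.0)
85 233 274 | 90 233 284 | 135 249 284 | 140 243 284 | 145 236 284 | 150 234 284 | 155 234 273 | 220 234 284 | 225 235 272 |
```

View pics/w2z.png

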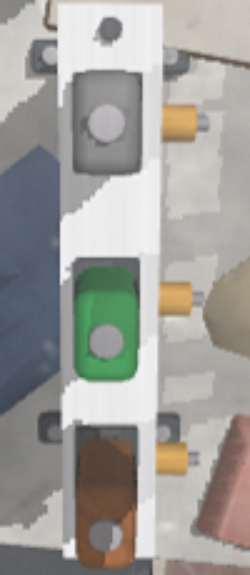

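```bash
python3 - <<'E'
from h import *
f=np.load("w2.npz");p=f["p"];D=f["d"];c=cam("wrist",f["pos"],f["rot"]);ct=(c[0],manip.camera_info("wrist")["tool_from_camera"])
# plane z=185 is tool z=70.4
def tl(uv,z):
    K,W=ct;uv=np.atleast_2d(uv);d=np.c_[(uv[:,0]-K[0,2])/K[0,0],-(uv[:,1]-K[1,2])/K[1,1],-np.ones(len(uv))]@W[:3,:3].T;return W[:3,3]+d*((z-W[2,3])/d[:,2])[:,None]
print(tl([(252.4,196.8),(252.4,107.5),(252.4,274)],255.4-186).round(1))
print(tl([(252.,177),(252.,211)],255.4-185).round(1))
for col in (248,252,256): print(col,[(r,int(D[r,col]),p[r,col].tolist()) for r in range(160,216,3)])
E
```

```text
[[  4.2  -1.3  69.4]
 [ 69.6  -1.2  69.4]
 [-59.5  -1.3  69.4]]
[[19.2 -1.5 70.4]
 [-7.3 -1.6 70.4]]
248 [(160, 306, [238, 237, 238]), (163, 304, [96, 98, 101]), (166, 301, [97, 110, 103]), (169, 285, [67, 106, 78]), (172, 272, [67, 106, 76]), (175, 259, [64, 109, 75]), (178, 256, [76, 144, 91]), (181, 255, [76, 145, 92]), (184, 256, [74, 146, 92]), (187, 256, [75, 145, 90]), (190, 256, [96, 119, 103]), (193, 253, [159, 157, 162]), (196, 255, [155, 154, 157]), (199, 254, [155, 152, 156]), (202, 256, [98, 115, 103]), (205, 259, [78, 160, 97]), (208, 261, [76, 158, 95]), (211, 261, [62, 128, 77]), (214, 317, [238, 236, 239])]
252 [(160, 306, [236, 236, 238]), (163, 303, [97, 98, 100]), (166, 302, [97, 111, 102]), (169, 285, [68, 107, 76]), (172, 271, [69, 109, 78]), (175, 259, [66, 110, 78]), (178, 255, [74, 144, 91]), (181, 255, [76, 146, 93]), (184, 255, [77, 148, 93]), (187, 255, [78, 151, 95]), (190, 254, [154, 150, 154]), (193, 253, [159, 158, 159]), (196, 253, [158, 156, 159]), (199, 256, [156, 154, 157]), (202, 254, [155, 151, 156]), (205, 259, [80, 164, 99]), (208, 259, [77, 158, 95]), (211, 262, [62, 129, 77]), (214, 318, [238, 236, 238])]
256 [(160, 306, [234, 235, 236]), (163, 303, [97, 99, 102]), (166, 301, [91, 105, 96]), (169, 285, [69, 109, 79]), (172, 0, [69, 110, 78]), (175, 259, [70, 115, 80]), (178, 254, [78, 149, 95]), (181, 255, [79, 150, 94]), (184, 255, [78, 150, 95]), (187, 255, [76, 149, 93]), (190, 256, [105, 135, 113]), (193, 254, [157, 156, 158]), (196, 255, [157, 156, 159]), (199, 254, [156, 155, 158]), (202, 256, [104, 145, 114]), (205, 259, [78, 162, 99]), (208, 260, [78, 160, 96]), (211, 261, [65, 129, 77]), (214, 318, [236, 235, 236])]
```

```bash
python3 - <<'E'
from h import *
i=manip.camera_info("wrist");print(i)
print(manip.camera_info("wrist")["tool_from_camera"][:3,3], manip.read_state()["clock"])
E
```

```text
{'intrinsics': array([[339.4217212 ,   0.        , 253.66622453],
       [  0.        , 339.4217212 , 191.1075717 ],
       [  0.        ,   0.        ,   1.        ]]), 'tool_from_camera': array([[-2.34059980e-04,  9.71450078e-01,  2.37243950e-01,
         6.91149482e+01],
       [ 9.99999817e-01,  3.59892045e-04, -4.87081834e-04,
        -4.22642957e-01],
       [-5.58557895e-04,  2.37243792e-01, -9.71449984e-01,
        -1.78267466e+02],
       [ 0.00000000e+00,  0.00000000e+00,  0.00000000e+00,
         1.00000000e+00]])}
[  69.11494825   -0.42264296 -178.26746638] 4.425
```

Emit:
play_rows --commands '[{"x":0.0045,"y":-0.0008,"z":0.012,"wx":0,"wy":0,"wz":0,"grip":1},{"x":0,"y":0,"z":0.025,"wx":0,"wy":0,"wz":0,"grip":0.7},{"x":0,"y":0,"z":0.025,"wx":0,"wy":0,"wz":0,"grip":0.6},{"x":0,"y":0,"z":0.025,"wx":0,"wy":0,"wz":0,"grip":0.5},{"x":0,"y":0,"z":0.025,"wx":0,"wy":0,"wz":0,"grip":0.5},{"x":0,"y":0,"z":0,"wx":0,"wy":0,"wz":0,"grip":0.4}]' --squeeze 40

```text
clock: 5.18
eef_pos: [520.0, -43.6, 141.4]
eef_rot: [-3.141, 0.004, 0.107]
wrist_force: [0.1, -0.0, 0.7]
finger_gap: 47.3
```

```bash
python3 snap.py wrist w3
```

```text
5.175 [520.00465099 -43.6265058  141.4230261 ] [-179.94395559    0.21157225    6.15453323] [-1.53890895e-01  3.02745415e-01  1.67339841e+00 -9.79251743e-06
  1.16926881e+00  1.30949421e+00] [ 0.08012162 -0.00536887  0.74550629] 47.29376062984797
```

View pics/w3.png

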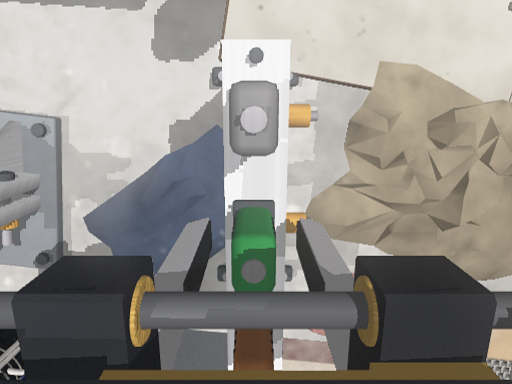

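Emit:
play_rows --commands '[{"x":0,"y":0,"z":0,"wx":0,"wy":0,"wz":0,"grip":0.3},{"x":0,"y":0,"z":0,"wx":0,"wy":0,"wz":0,"grip":0.25},{"x":0,"y":0,"z":0,"wx":0,"wy":0,"wz":0,"grip":0},{"x":0,"y":0,"z":0,"wx":0,"wy":0,"wz":0,"grip":0},{"x":0,"y":0,"z":0,"wx":0,"wy":0,"wz":0,"grip":0},{"x":0,"y":0,"z":0,"wx":0,"wy":0,"wz":0,"grip":0}]' --squeeze 40

```text
clock: 5.98
eef_pos: [521.1, -43.8, 144.0]
eef_rot: [3.142, -0.001, 0.105]
wrist_force: [-1.4, 1.5, 6.2]
finger_gap: 20.0
```

Emit:
play_rows --commands '[{"x":0,"y":0,"z":-0.004,"wx":0,"wy":0,"wz":0,"grip":0},{"x":0,"y":0,"z":-0.004,"wx":0,"wy":0,"wz":0,"grip":0},{"x":0,"y":0,"z":-0.004,"wx":0,"wy":0,"wz":0,"grip":0},{"x":0,"y":0,"z":-0.004,"wx":0,"wy":0,"wz":0,"grip":0},{"x":0,"y":0,"z":-0.004,"wx":0,"wy":0,"wz":0,"grip":0}]'

```text
clock: 6.6
eef_pos: [520.9, -44.0, 163.8]
eef_rot: [3.141, -0.0, 0.105]
wrist_force: [0.0, 1.8, -2.2]
finger_gap: 19.7
```

```bash
python3 snap.py side s4; python3 -c "
import cv2;p=cv2.imread('pics/s4.png');cv2.imwrite('pics/s4z.png',cv2.resize(p[100:250,190:340],None,fx=4,fy=4))"
```

```text
6.6 [520.94205625 -43.95456207 163.78706739] [ 1.79988602e+02 -7.75437814e-03  6.00315865e+00] [-1.54159848e-01  2.78108854e-01  1.64961791e+00 -1.68265585e-04
  1.21368413e+00  1.31192042e+00] [ 0.0056837   1.75022268 -2.2161442 ] 19.71210733256926
```

View pics/s4z.png

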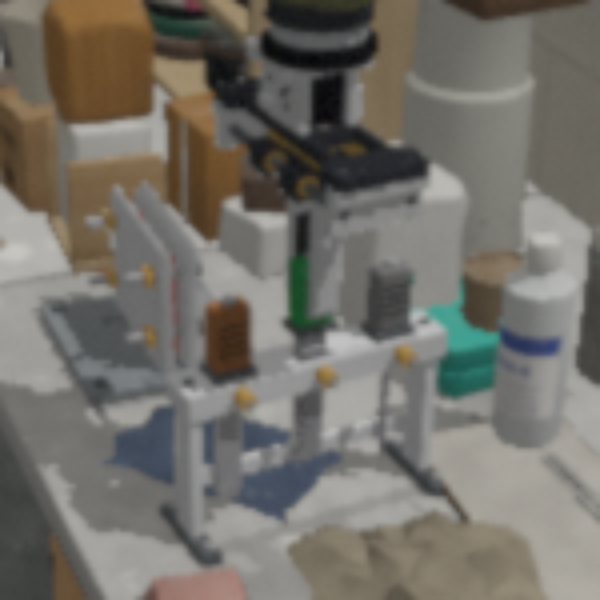

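Emit:
play_rows --commands '[{"x":0,"y":0,"z":-0.02,"wx":0,"wy":0,"wz":0,"grip":0},{"x":0,"y":0,"z":-0.03,"wx":0,"wy":0,"wz":0,"grip":0},{"x":0,"y":0,"z":-0.03,"wx":0,"wy":0,"wz":0,"grip":0},{"x":0,"y":0,"z":-0.03,"wx":0,"wy":0,"wz":0,"grip":0},{"x":0,"y":0,"z":-0.02,"wx":0,"wy":0,"wz":0,"grip":0},{"x":0,"y":0,"z":0,"wx":0,"wy":0,"wz":0,"grip":0}]'

```text
clock: 7.4
eef_pos: [521.3, -44.1, 294.6]
eef_rot: [3.141, -0.003, 0.105]
wrist_force: [0.3, 0.2, -2.4]
finger_gap: 19.9
```

Emit:
play_rows --commands '[{"x":0,"y":-0.035,"z":0,"wx":0,"wy":0,"wz":0,"grip":0},{"x":0,"y":-0.0445,"z":0,"wx":0,"wy":0,"wz":0,"grip":0},{"x":0,"y":-0.0445,"z":0,"wx":0,"wy":0,"wz":0,"grip":0},{"x":0,"y":-0.0445,"z":0,"wx":0,"wy":0,"wz":0,"grip":0},{"x":0,"y":-0.0445,"z":0,"wx":0,"wy":0,"wz":0,"grip":0},{"x":0,"y":-0.035,"z":0,"wx":0,"wy":0,"wz":0,"grip":0},{"x":-0.0015,"y":-0.0175,"z":0,"wx":0,"wy":0,"wz":0,"grip":0},{"x":0,"y":0,"z":0,"wx":0,"wy":0,"wz":-10.4,"grip":0},{"x":0,"y":0,"z":0,"wx":0,"wy":0,"wz":-10.4,"grip":0},{"x":0,"y":0,"z":0,"wx":0,"wy":0,"wz":-10.4,"grip":0},{"x":0,"y":0,"z":0,"wx":0,"wy":0,"wz":-10.4,"grip":0},{"x":0,"y":0,"z":0,"wx":0,"wy":0,"wz":-10.4,"grip":0},{"x":0,"y":0,"z":0,"wx":0,"wy":0,"wz":-10.4,"grip":0},{"x":0,"y":0,"z":0,"wx":0,"wy":0,"wz":-10.4,"grip":0},{"x":0,"y":0,"z":0,"wx":0,"wy":0,"wz":-10.2,"grip":0},{"x":0,"y":0,"z":0,"wx":0,"wy":0,"wz":0,"grip":0},{"x":0,"y":0,"z":0,"wx":0,"wy":0,"wz":0,"grip":0}]'

```text
clock: 9.52
eef_pos: [491.7, 219.7, 293.1]
eef_rot: [-3.141, 0.0, 1.549]
wrist_force: [0.3, 0.2, -2.1]
finger_gap: 19.8
```

```bash
python3 snap.py wrist w5;python3 snap.py side s5; python3 -c "
import cv2;p=cv2.imread('pics/s5.png');cv2.imwrite('pics/s5z.png',cv2.resize(p[80:230,150:340],None,fx=4,fy=4))"
```

```text
9.525 [491.67927264 219.68273214 293.14474527] [-1.79981348e+02  1.31688673e-02  8.87478890e+01] [ 3.52222335e-01  2.22695825e-01  1.41594923e+00 -9.52091566e-05
  1.50333461e+00  3.74082268e-01] [ 0.27664368  0.15371221 -2.08144836] 19.772930734474283
9.575 [491.67046789 219.7500121  293.24453573] [-1.79986791e+02  1.04327369e-02  8.87940556e+01] [ 3.52340711e-01  2.22636624e-01  1.41579600e+00 -8.56411444e-05
  1.50344110e+00  3.73394208e-01] [ 0.32486749 -0.58527849 -1.38390054] 19.564127143937036
```

View pics/w5.png

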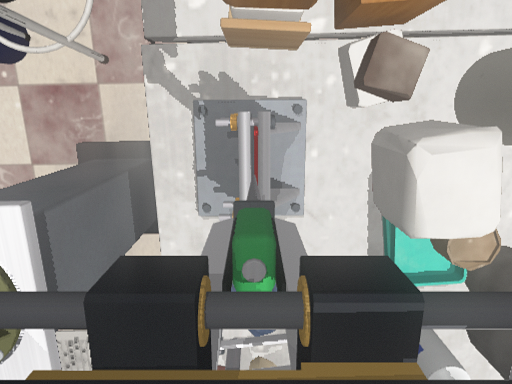

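View pics/s5z.png

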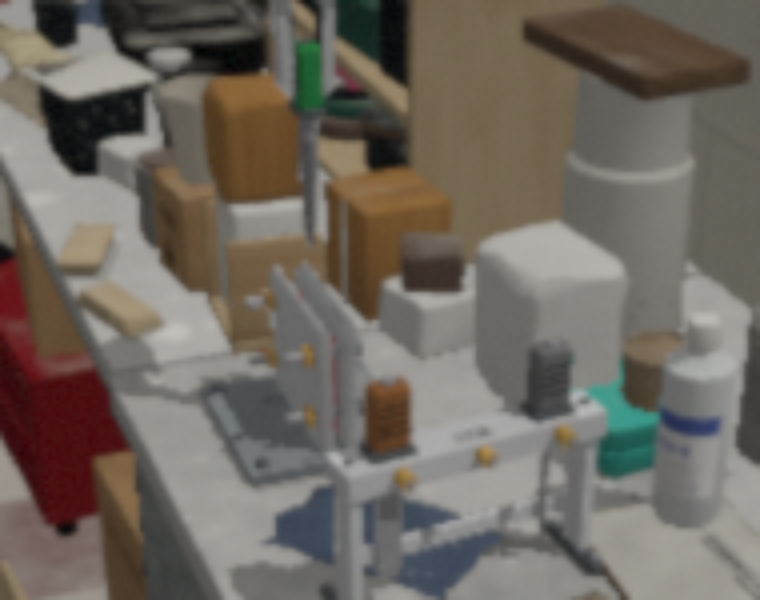

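```bash
python3 - <<'E'
from h import *
f=np.load("w5.npz");p=f["p"].astype(float);D=f["d"];c=cam("wrist",f["pos"],f["rot"])
K,W=c;print(manip.camera_info("wrist")["tool_from_camera"].round(4)[:3])
F=[];B=[]
for r in range(128,185):
    g=p[r].mean(1);s=p[r,:,0]-p[r,:,1]
    hi=g[247:250].max();lo=g[252:255].min();t=(hi+lo)/2
    k=next((k for k in range(247,256) if g[k]>=t>g[k+1]),None)
    if k and hi-lo>40:F.append((k+(g[k]-t)/(g[k]-g[k+1]),r))
    hi=s[252:261].max();t=hi/2;k0=252+int(s[252:261].argmax())
    k=next((k for k in range(k0,264) if s[k]>=t>s[k+1]),None)
    if k and hi>30:B.append((k+(s[k]-t)/(s[k]-s[k+1]),r))
F=np.array(F);B=np.array(B);a=np.polyfit(F[:,1],F[:,0],1);b=np.polyfit(B[:,1],B[:,0],1);print(a,b,(F[:,0]-np.polyval(a,F[:,1])).std(),(B[:,0]-np.polyval(b,B[:,1])).std())
Rt=R.from_euler("xyz",f["rot"]).as_matrix()
for r in (130,155,180):
    A=onplane(c,[(np.polyval(a,r),r),(np.polyval(b,r),r)],112)
    # symmetric camera assumption
    i0=np.array([[0,.9716,.2365,68.4],[1,0,0,0],[0,.2365,-.9716,-178.27],[0,0,0,1.]]);T=np.eye(4);T[:3,:3]=Rt;T[:3,3]=f["pos"]
    A2=onplane((K,T@i0),[(np.polyval(a,r),r),(np.polyval(b,r),r)],112)
    print(r,A.mean(0),A[1,0]-A[0,0],"| sym",A2.mean(0),"->at y220:",A2.mean(0)[0]-.0168*(A2.mean(0)[1]-220))
m=(p[...,1]-p[...,0]>25)
for r in range(225,262,5):
    w=np.where(m[r,225:285])[0]+225;print(r,w.min(),w.max(),end=" | ")
E
```

```text
[[-2.000000e-04  9.715000e-01  2.371000e-01  6.877400e+01]
 [ 1.000000e+00  0.000000e+00  8.000000e-04  8.119000e-01]
 [ 7.000000e-04  2.371000e-01 -9.715000e-01 -1.782676e+02]]
[1.20682897e-02 2.48190002e+02] [1.79226024e-03 2.57138263e+02] 0.1972638916186121 0.06129171035954908
130 [493.07218052 266.36080934 112.        ] 7.945913944409085 | sym [492.53161371 266.21137498 112.        ] ->at y220: 491.7552626145239
155 [492.67593833 240.17456195 112.        ] 7.812405323163489 | sym [492.14157307 240.02785399 112.        ] ->at y220: 491.80510512353675
180 [492.26555086 213.05350486 112.        ] 7.674130310806959 | sym [491.73764362 212.91197475 112.        ] ->at y220: 491.85672244543287
225 235 272 | 230 234 273 | 235 234 273 | 240 232 274 | 245 232 275 | 250 232 275 | 255 232 275 | 260 232 275 |
```

Emit:
play_rows --commands '[{"x":0,"y":0.0001,"z":0.012,"wx":0,"wy":0,"wz":-0.25,"grip":0},{"x":0,"y":0,"z":0.016,"wx":0,"wy":0,"wz":0,"grip":0},{"x":0,"y":0,"z":0.016,"wx":0,"wy":0,"wz":0,"grip":0},{"x":0,"y":0,"z":0.012,"wx":0,"wy":0,"wz":0,"grip":0},{"x":0,"y":0,"z":0,"wx":0,"wy":0,"wz":0,"grip":0}]'

```text
clock: 10.25
eef_pos: [491.4, 219.9, 236.4]
eef_rot: [-3.14, 0.001, 1.558]
wrist_force: [0.6, 0.4, -0.9]
finger_gap: 20.0
```

```bash
python3 snap.py side s6; python3 snap.py top t6; python3 -c "
import cv2;p=cv2.imread('pics/s6.png');cv2.imwrite('pics/s6z.png',cv2.resize(p[90:210,180:300],None,fx=5,fy=5))
p=cv2.imread('pics/t6.png');cv2.imwrite('pics/t6z.png',cv2.resize(p[130:240,110:240],None,fx=5,fy=5))"
```

```text
10.25 [491.4181885 219.9297905 236.4029642] [-1.79907868e+02  3.51952646e-02  8.92503416e+01] [3.52773052e-01 2.52446878e-01 1.50890247e+00 1.67310006e-06
 1.38196465e+00 3.65857238e-01] [ 0.61772502  0.37124174 -0.93773963] 19.986383388464834
10.3 [491.72013096 220.01616025 237.26345523] [-1.79976558e+02  8.56622829e-03  8.92520752e+01] [3.52727196e-01 2.51801663e-01 1.50771200e+00 6.84496415e-06
 1.38251455e+00 3.65779694e-01] [ 0.63071521  0.24853327 -1.37220573] 19.592494300331705
```

View pics/s6z.png

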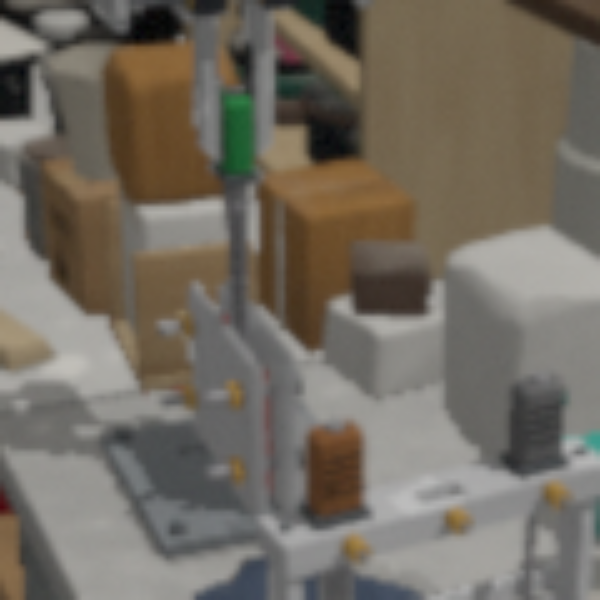

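Emit:
play_rows --commands '[{"x":0,"y":0,"z":0.006,"wx":0,"wy":0,"wz":0,"grip":0},{"x":0,"y":0,"z":0.006,"wx":0,"wy":0,"wz":0,"grip":0},{"x":0,"y":0,"z":0.004,"wx":0,"wy":0,"wz":0,"grip":0},{"x":0,"y":0,"z":0,"wx":0,"wy":0,"wz":0,"grip":0}]'

```text
clock: 10.85
eef_pos: [491.6, 220.0, 221.1]
eef_rot: [-3.141, 0.0, 1.558]
wrist_force: [0.2, -0.4, -0.8]
finger_gap: 19.4
```

Emit:
play_rows --commands '[{"x":0,"y":0,"z":0.005,"wx":0,"wy":0,"wz":0,"grip":0},{"x":0,"y":0,"z":0.005,"wx":0,"wy":0,"wz":0,"grip":0},{"x":0,"y":0,"z":0,"wx":0,"wy":0,"wz":0,"grip":0}]'

```text
clock: 11.22
eef_pos: [491.6, 220.0, 210.9]
eef_rot: [-3.141, 0.0, 1.558]
wrist_force: [0.3, -0.1, -1.4]
finger_gap: 19.8
```

```bash
python3 snap.py wrist w7
```

```text
11.225 [491.57015913 219.96849764 210.94587514] [-1.79957130e+02  1.66442030e-02  8.92555111e+01] [ 3.52745620e-01  2.70513984e-01  1.54568321e+00 -3.80182199e-06
  1.32619808e+00  3.65740433e-01] [ 0.27280032 -0.14700953 -1.43413478] 19.8463008730963
```

View pics/w7.png

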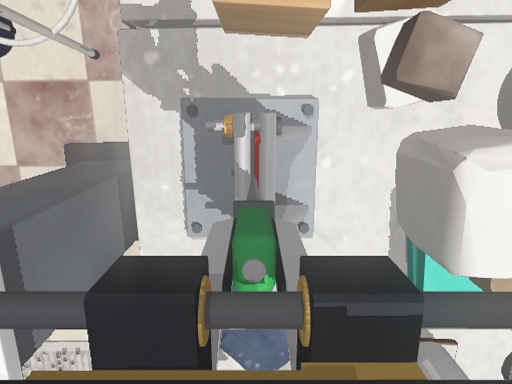

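Emit:
play_rows --commands '[{"x":0,"y":0,"z":0.004,"wx":0,"wy":0,"wz":0,"grip":0},{"x":0,"y":0,"z":0.004,"wx":0,"wy":0,"wz":0,"grip":0},{"x":0,"y":0,"z":0,"wx":0,"wy":0,"wz":0,"grip":0}]'

```text
clock: 11.65
eef_pos: [491.6, 220.0, 203.0]
eef_rot: [-3.141, 0.0, 1.558]
wrist_force: [0.1, 0.2, -1.4]
finger_gap: 19.8
```

Emit:
play_rows --commands '[{"x":0,"y":0,"z":0.003,"wx":0,"wy":0,"wz":0,"grip":0},{"x":0,"y":0,"z":0.003,"wx":0,"wy":0,"wz":0,"grip":0},{"x":0,"y":0,"z":0,"wx":0,"wy":0,"wz":0,"grip":0}]'

```text
clock: 12.02
eef_pos: [491.6, 220.0, 197.2]
eef_rot: [-3.141, 0.0, 1.558]
wrist_force: [-0.2, 0.5, -1.7]
finger_gap: 19.6
```

Emit:
play_rows --commands '[{"x":0,"y":0,"z":0.003,"wx":0,"wy":0,"wz":0,"grip":0},{"x":0,"y":0,"z":0.002,"wx":0,"wy":0,"wz":0,"grip":0},{"x":0,"y":0,"z":0,"wx":0,"wy":0,"wz":0,"grip":0}]'

```text
clock: 12.4
eef_pos: [491.7, 220.0, 192.3]
eef_rot: [-3.141, 0.0, 1.558]
wrist_force: [-0.6, -0.2, -1.7]
finger_gap: 19.6
```

Emit:
play_rows --commands '[{"x":0,"y":0,"z":0.002,"wx":0,"wy":0,"wz":0,"grip":0},{"x":0,"y":0,"z":0,"wx":0,"wy":0,"wz":0,"grip":0},{"x":0,"y":0,"z":0,"wx":0,"wy":0,"wz":0,"grip":0}]'

```text
clock: 12.78
eef_pos: [491.8, 220.0, 190.5]
eef_rot: [3.142, -0.0, 1.558]
wrist_force: [-0.9, -0.4, -1.8]
finger_gap: 19.8
```

Emit:
play_rows --commands '[{"x":0,"y":0,"z":0.002,"wx":0,"wy":0,"wz":0,"grip":0},{"x":0,"y":0,"z":0,"wx":0,"wy":0,"wz":0,"grip":0},{"x":0,"y":0,"z":0,"wx":0,"wy":0,"wz":0,"grip":0}]'

```text
clock: 13.15
eef_pos: [491.7, 220.0, 188.4]
eef_rot: [-3.142, 0.0, 1.558]
wrist_force: [0.9, 0.1, -1.6]
finger_gap: 19.5
```

Still free. Continue in small steps.

Emit:
play_rows --commands '[{"x":0,"y":0,"z":0.002,"wx":0,"wy":0,"wz":0,"grip":0},{"x":0,"y":0,"z":0,"wx":0,"wy":0,"wz":0,"grip":0},{"x":0,"y":0,"z":0,"wx":0,"wy":0,"wz":0,"grip":0}]'

```text
clock: 13.52
eef_pos: [491.7, 220.0, 186.4]
eef_rot: [3.142, 0.0, 1.558]
wrist_force: [-0.7, 0.2, -1.7]
finger_gap: 19.8
```

Emit:
play_rows --commands '[{"x":0,"y":0,"z":0.002,"wx":0,"wy":0,"wz":0,"grip":0},{"x":0,"y":0,"z":0,"wx":0,"wy":0,"wz":0,"grip":0},{"x":0,"y":0,"z":0,"wx":0,"wy":0,"wz":0,"grip":0}]'

```text
clock: 13.9
eef_pos: [491.7, 220.0, 184.4]
eef_rot: [-3.142, 0.0, 1.558]
wrist_force: [0.3, 1.3, -1.9]
finger_gap: 19.5
```

Emit:
play_rows --commands '[{"x":0,"y":0,"z":0.002,"wx":0,"wy":0,"wz":0,"grip":0},{"x":0,"y":0,"z":0,"wx":0,"wy":0,"wz":0,"grip":0},{"x":0,"y":0,"z":0,"wx":0,"wy":0,"wz":0,"grip":0}]'

```text
clock: 14.28
eef_pos: [491.7, 220.0, 182.4]
eef_rot: [-3.142, 0.0, 1.558]
wrist_force: [-1.1, 0.2, -0.9]
finger_gap: 19.8
```

Emit:
play_rows --commands '[{"x":0,"y":0,"z":0.002,"wx":0,"wy":0,"wz":0,"grip":0},{"x":0,"y":0,"z":0,"wx":0,"wy":0,"wz":0,"grip":0},{"x":0,"y":0,"z":0,"wx":0,"wy":0,"wz":0,"grip":0}]'

```text
clock: 14.65
eef_pos: [491.7, 220.0, 180.4]
eef_rot: [-3.142, 0.0, 1.558]
wrist_force: [0.3, 0.1, -1.4]
finger_gap: 19.6
```

Emit:
play_rows --commands '[{"x":0,"y":0,"z":0.0015,"wx":0,"wy":0,"wz":0,"grip":0},{"x":0,"y":0,"z":0,"wx":0,"wy":0,"wz":0,"grip":0},{"x":0,"y":0,"z":0,"wx":0,"wy":0,"wz":0,"grip":0}]'

```text
clock: 15.02
eef_pos: [491.7, 220.0, 178.9]
eef_rot: [3.142, 0.0, 1.558]
wrist_force: [-0.7, -0.4, -1.0]
finger_gap: 19.7
```

Emit:
play_rows --commands '[{"x":0,"y":0,"z":0.0015,"wx":0,"wy":0,"wz":0,"grip":0},{"x":0,"y":0,"z":0,"wx":0,"wy":0,"wz":0,"grip":0},{"x":0,"y":0,"z":0,"wx":0,"wy":0,"wz":0,"grip":0}]'

```text
clock: 15.4
eef_pos: [491.7, 220.0, 177.5]
eef_rot: [3.142, 0.0, 1.558]
wrist_force: [-0.3, 0.7, -1.6]
finger_gap: 19.7
```

```bash
python3 -c "
from cell import manip
s=manip.read_state();print(s['eef_pos'],s['wrist_force'],s['moment'])"
```

```text
[491.74371535 220.03426138 177.45076592] [-0.34425267  0.66666692 -1.55151383] [-0.06761816  0.06886787  0.00712704]
```

Emit:
play_rows --commands '[{"x":0,"y":0,"z":0.0015,"wx":0,"wy":0,"wz":0,"grip":0},{"x":0,"y":0,"z":0,"wx":0,"wy":0,"wz":0,"grip":0},{"x":0,"y":0,"z":0,"wx":0,"wy":0,"wz":0,"grip":0}]'

```text
clock: 15.78
eef_pos: [491.7, 220.0, 175.9]
eef_rot: [-3.142, -0.0, 1.558]
wrist_force: [0.3, 0.9, -1.2]
finger_gap: 19.5
```

Emit:
play_rows --commands '[{"x":0,"y":0,"z":0.0015,"wx":0,"wy":0,"wz":0,"grip":0},{"x":0,"y":0,"z":0,"wx":0,"wy":0,"wz":0,"grip":0},{"x":0,"y":0,"z":0,"wx":0,"wy":0,"wz":0,"grip":0}]'

```text
clock: 16.15
eef_pos: [491.7, 220.0, 174.4]
eef_rot: [-3.142, 0.0, 1.558]
wrist_force: [-0.4, -0.6, -2.0]
finger_gap: 20.1
```

Emit:
play_rows --commands '[{"x":0,"y":0,"z":0.0015,"wx":0,"wy":0,"wz":0,"grip":0},{"x":0,"y":0,"z":0,"wx":0,"wy":0,"wz":0,"grip":0},{"x":0,"y":0,"z":0,"wx":0,"wy":0,"wz":0,"grip":0}]'

```text
clock: 16.52
eef_pos: [491.7, 220.0, 172.9]
eef_rot: [-3.141, 0.0, 1.558]
wrist_force: [-0.4, 0.5, -1.9]
finger_gap: 19.7
```

Emit:
play_rows --commands '[{"x":0,"y":0,"z":0.0015,"wx":0,"wy":0,"wz":0,"grip":0},{"x":0,"y":0,"z":0,"wx":0,"wy":0,"wz":0,"grip":0},{"x":0,"y":0,"z":0,"wx":0,"wy":0,"wz":0,"grip":0}]'

```text
clock: 16.9
eef_pos: [491.7, 220.0, 171.4]
eef_rot: [-3.142, 0.0, 1.558]
wrist_force: [1.1, -0.2, -2.6]
finger_gap: 19.8
```

```bash
python3 -c "
from cell import manip
s=manip.read_state();print(s['eef_pos'],s['wrist_force'],s['moment'])"; python3 snap.py side s8;python3 -c "
import cv2;p=cv2.imread('pics/s8.png');cv2.imwrite('pics/s8z.png',cv2.resize(p[90:210,180:300],None,fx=5,fy=5))"
```

```text
[491.73858878 220.02829609 171.43870256] [ 1.13578744 -0.20358501 -2.55423763] [-0.09358439  0.04699984  0.05310855]
16.9 [491.73858878 220.02829609 171.43870256] [-1.79999322e+02  1.45557039e-03  8.92564035e+01] [ 3.52749723e-01  3.05036165e-01  1.59586058e+00 -2.06065639e-05
  1.24071604e+00  3.65734610e-01] [ 1.13578744 -0.20358501 -2.55423763] 19.848358621234187
```

View pics/s8z.png

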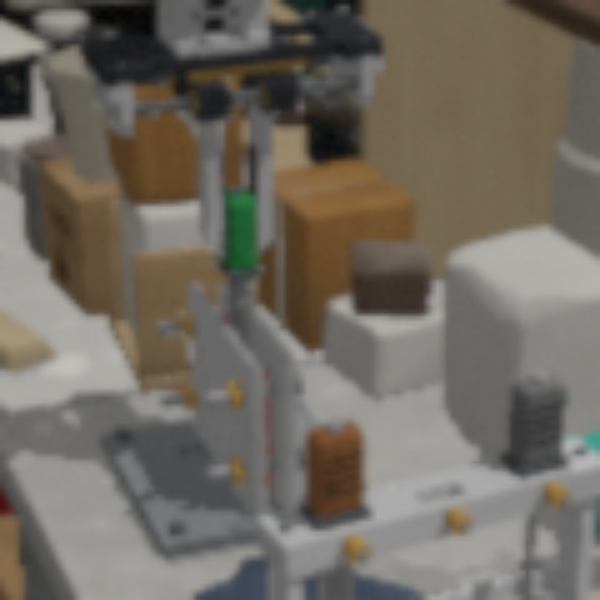

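Emit:
play_rows --commands '[{"x":0,"y":0,"z":0.001,"wx":0,"wy":0,"wz":0,"grip":0},{"x":0,"y":0,"z":0,"wx":0,"wy":0,"wz":0,"grip":0},{"x":0,"y":0,"z":0,"wx":0,"wy":0,"wz":0,"grip":0}]'

```text
clock: 17.32
eef_pos: [491.8, 220.0, 170.4]
eef_rot: [3.141, -0.0, 1.558]
wrist_force: [0.6, 0.4, -1.7]
finger_gap: 19.8
```

Emit:
play_rows --commands '[{"x":0,"y":0,"z":0.001,"wx":0,"wy":0,"wz":0,"grip":0},{"x":0,"y":0,"z":0,"wx":0,"wy":0,"wz":0,"grip":0},{"x":0,"y":0,"z":0,"wx":0,"wy":0,"wz":0,"grip":0}]'

```text
clock: 17.7
eef_pos: [491.8, 220.0, 169.4]
eef_rot: [3.142, 0.0, 1.558]
wrist_force: [0.4, 0.4, -2.6]
finger_gap: 19.7
```

Emit:
play_rows --commands '[{"x":0,"y":0,"z":0.001,"wx":0,"wy":0,"wz":0,"grip":0},{"x":0,"y":0,"z":0,"wx":0,"wy":0,"wz":0,"grip":0},{"x":0,"y":0,"z":0,"wx":0,"wy":0,"wz":0,"grip":0}]'

```text
clock: 18.08
eef_pos: [491.8, 220.0, 168.4]
eef_rot: [3.141, -0.0, 1.558]
wrist_force: [1.5, 0.4, -3.0]
finger_gap: 19.7
```

Emit:
play_rows --commands '[{"x":0,"y":0,"z":0.001,"wx":0,"wy":0,"wz":0,"grip":0},{"x":0,"y":0,"z":0,"wx":0,"wy":0,"wz":0,"grip":0},{"x":0,"y":0,"z":0,"wx":0,"wy":0,"wz":0,"grip":0}]'

```text
clock: 18.45
eef_pos: [491.8, 220.0, 167.5]
eef_rot: [3.141, -0.0, 1.558]
wrist_force: [1.5, -0.2, -2.1]
finger_gap: 19.6
```

Emit:
play_rows --commands '[{"x":0,"y":0,"z":0,"wx":0,"wy":0,"wz":0,"grip":0}]'

```text
clock: 18.58
eef_pos: [491.8, 220.0, 167.4]
eef_rot: [3.141, -0.0, 1.558]
wrist_force: [2.3, -0.0, -2.0]
finger_gap: 19.3
```

Emit:
play_rows --commands '[{"x":0,"y":0,"z":0,"wx":0,"wy":0,"wz":0,"grip":0}]'

```text
clock: 18.7
eef_pos: [491.8, 220.0, 167.5]
eef_rot: [3.141, -0.0, 1.558]
wrist_force: [2.4, -0.3, -2.0]
finger_gap: 19.5
```

```bash
python3 -c "
from cell import manip
s=manip.read_state();print(s['eef_pos'],s['wrist_force'],s['moment'])"; python3 snap.py wrist w9
```

```text
[491.80474367 220.04897448 167.48786579] [ 2.39743037 -0.31358145 -2.019587  ] [-0.01849525 -0.56401392 -0.06167203]
18.7 [491.80474367 220.04897448 167.48786579] [ 1.79988313e+02 -2.89671832e-03  8.92567905e+01] [ 3.52746446e-01  3.08923021e-01  1.60040907e+00 -2.72836784e-05
  1.23205199e+00  3.65726968e-01] [ 2.39743037 -0.31358145 -2.019587  ] 19.532734149992336
```

View pics/w9.png

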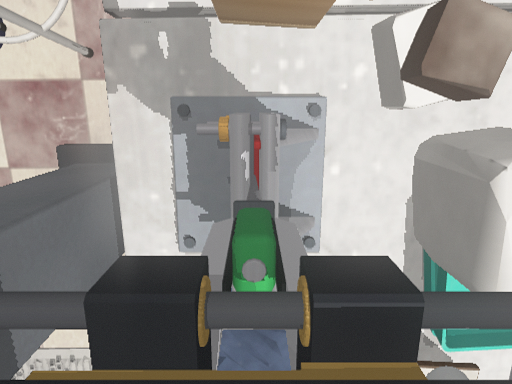

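Emit:
play_rows --commands '[{"x":0,"y":0.0001,"z":0,"wx":0,"wy":0,"wz":0,"grip":0},{"x":0,"y":0,"z":0,"wx":0,"wy":0,"wz":0,"grip":0},{"x":0,"y":0,"z":0,"wx":0,"wy":0,"wz":0,"grip":0}]'

```text
clock: 19.12
eef_pos: [491.8, 220.0, 167.5]
eef_rot: [3.142, 0.0, 1.558]
wrist_force: [2.5, -0.5, -2.0]
finger_gap: 19.6
```

Emit:
play_rows --commands '[{"x":0,"y":0,"z":0.001,"wx":0,"wy":0,"wz":0,"grip":0},{"x":0,"y":0,"z":0,"wx":0,"wy":0,"wz":0,"grip":0},{"x":0,"y":0,"z":0,"wx":0,"wy":0,"wz":0,"grip":0}]'

```text
clock: 19.5
eef_pos: [491.8, 220.0, 166.4]
eef_rot: [3.142, 0.0, 1.558]
wrist_force: [2.5, 0.6, -0.7]
finger_gap: 19.7
```

```bash
cat > st.py <<'E'
from cell import manip
s=manip.read_state();print(s['eef_pos'],s['wrist_force'],s['moment'])
E
python3 st.py
```

```text
[491.84648185 220.02089026 166.422871  ] [ 2.45242673  0.56778621 -0.68350373] [-0.00781367 -0.54060228 -0.02437472]
```

Emit:
play_rows --commands '[{"x":0,"y":0.0002,"z":0,"wx":0,"wy":0,"wz":0,"grip":0},{"x":0,"y":0,"z":0,"wx":0,"wy":0,"wz":0,"grip":0},{"x":0,"y":0,"z":0,"wx":0,"wy":0,"wz":0,"grip":0}]'

```text
clock: 19.88
eef_pos: [491.9, 220.0, 166.4]
eef_rot: [-3.141, 0.0, 1.558]
wrist_force: [1.0, -0.4, -1.7]
finger_gap: 19.9
```

```bash
python3 st.py
```

```text
[491.90563344 220.00871738 166.39535359] [ 0.99097489 -0.44297372 -1.6694141 ] [ 0.01921592 -0.17783185 -0.02131964]
```

Emit:
play_rows --commands '[{"x":0,"y":0.0001,"z":0.001,"wx":0,"wy":0,"wz":0,"grip":0},{"x":0,"y":0,"z":0,"wx":0,"wy":0,"wz":0,"grip":0},{"x":0,"y":0,"z":0,"wx":0,"wy":0,"wz":0,"grip":0}]'

```text
clock: 20.25
eef_pos: [492.0, 220.0, 165.3]
eef_rot: [-3.141, 0.0, 1.558]
wrist_force: [0.0, -0.7, -2.7]
finger_gap: 19.7
```

```bash
python3 st.py
```

```text
[492.02360466 219.99860435 165.31177856] [ 0.01473189 -0.67040861 -2.6736919 ] [-0.04641914 -0.00714858 -0.02049667]
```

Emit:
play_rows --commands '[{"x":0,"y":0,"z":0.001,"wx":0,"wy":0,"wz":0,"grip":0},{"x":0,"y":0,"z":0,"wx":0,"wy":0,"wz":0,"grip":0},{"x":0,"y":0,"z":0,"wx":0,"wy":0,"wz":0,"grip":0}]'

```text
clock: 20.62
eef_pos: [492.1, 220.0, 164.4]
eef_rot: [-3.141, 0.0, 1.558]
wrist_force: [-0.3, -0.6, -2.3]
finger_gap: 19.9
```

```bash
python3 st.py
```

```text
[492.08785926 220.01438543 164.42869931] [-0.34265868 -0.59380346 -2.32125591] [-0.02315581  0.05027038 -0.01451294]
```

Emit:
play_rows --commands '[{"x":0,"y":0,"z":0.001,"wx":0,"wy":0,"wz":0,"grip":0},{"x":0,"y":0,"z":0,"wx":0,"wy":0,"wz":0,"grip":0},{"x":0,"y":0,"z":0,"wx":0,"wy":0,"wz":0,"grip":0}]'

```text
clock: 21.0
eef_pos: [492.1, 220.0, 163.4]
eef_rot: [-3.142, 0.0, 1.558]
wrist_force: [0.5, -0.2, -1.0]
finger_gap: 19.8
```

```bash
python3 st.py
```

```text
[492.12867606 220.00167456 163.44720289] [ 0.45806614 -0.19633384 -0.9800673 ] [-0.01548805  0.0644418   0.0278767 ]
```

Emit:
play_rows --commands '[{"x":0,"y":0,"z":0.001,"wx":0,"wy":0,"wz":0,"grip":0},{"x":0,"y":0,"z":0,"wx":0,"wy":0,"wz":0,"grip":0},{"x":0,"y":0,"z":0,"wx":0,"wy":0,"wz":0,"grip":0}]'

```text
clock: 21.38
eef_pos: [492.1, 220.0, 162.4]
eef_rot: [-3.142, 0.0, 1.558]
wrist_force: [0.1, 0.4, -2.2]
finger_gap: 19.7
```

```bash
python3 st.py
```

```text
[492.13721516 220.01487064 162.43321683] [ 0.07156375  0.37785841 -2.15677134] [-0.09888847  0.03910928 -0.02356312]
```

Emit:
play_rows --commands '[{"x":0,"y":0,"z":0.0007,"wx":0,"wy":0,"wz":0,"grip":0},{"x":0,"y":0,"z":0,"wx":0,"wy":0,"wz":0,"grip":0},{"x":0,"y":0,"z":0,"wx":0,"wy":0,"wz":0,"grip":0}]'

```text
clock: 21.75
eef_pos: [492.1, 220.0, 161.7]
eef_rot: [-3.142, 0.0, 1.558]
wrist_force: [0.3, -0.4, -1.7]
finger_gap: 20.0
```

```bash
python3 st.py
```

```text
[492.14395964 220.0096785  161.7292628 ] [ 0.30011762 -0.37427545 -1.68221663] [-0.0555965   0.00598481 -0.09726875]
```

Emit:
play_rows --commands '[{"x":0,"y":0,"z":0.0007,"wx":0,"wy":0,"wz":0,"grip":0},{"x":0,"y":0,"z":0,"wx":0,"wy":0,"wz":0,"grip":0},{"x":0,"y":0,"z":0,"wx":0,"wy":0,"wz":0,"grip":0}]'

```text
clock: 22.12
eef_pos: [492.2, 220.0, 161.0]
eef_rot: [3.142, 0.0, 1.558]
wrist_force: [0.9, 0.2, -2.2]
finger_gap: 19.9
```

```bash
python3 st.py
```

```text
[492.15676822 220.00784943 161.03943229] [ 0.85447092  0.24036496 -2.21826622] [-0.07258006 -0.05551005  0.00212987]
```

Emit:
play_rows --commands '[{"x":0,"y":0.0001,"z":0.0007,"wx":0,"wy":0,"wz":0,"grip":0},{"x":0,"y":0,"z":0,"wx":0,"wy":0,"wz":0,"grip":0},{"x":0,"y":0,"z":0,"wx":0,"wy":0,"wz":0,"grip":0}]'

```text
clock: 22.5
eef_pos: [492.2, 220.0, 160.3]
eef_rot: [-3.141, 0.0, 1.558]
wrist_force: [-0.1, 0.5, -0.7]
finger_gap: 19.6
```

```bash
python3 st.py
```

```text
[492.20209472 219.9882208  160.30757419] [-0.0783265   0.53526956 -0.72279169] [-0.06230983  0.03300925  0.01272119]
```

Emit:
play_rows --commands '[{"x":0,"y":0,"z":0.0007,"wx":0,"wy":0,"wz":0,"grip":0},{"x":0,"y":0,"z":0,"wx":0,"wy":0,"wz":0,"grip":0},{"x":0,"y":0,"z":0,"wx":0,"wy":0,"wz":0,"grip":0}]'

```text
clock: 22.88
eef_pos: [492.2, 220.0, 159.6]
eef_rot: [-3.142, 0.0, 1.558]
wrist_force: [0.9, 0.4, -1.8]
finger_gap: 20.2
```

```bash
python3 st.py
```

```text
[492.24173572 220.00557083 159.61843107] [ 0.90340752  0.44501449 -1.8148807 ] [-0.06387778 -0.01607944  0.01263664]
```

Emit:
play_rows --commands '[{"x":0,"y":0,"z":0.0007,"wx":0,"wy":0,"wz":0,"grip":0},{"x":0,"y":0,"z":0,"wx":0,"wy":0,"wz":0,"grip":0},{"x":0,"y":0,"z":0,"wx":0,"wy":0,"wz":0,"grip":0}]'

```text
clock: 23.25
eef_pos: [492.2, 220.0, 158.9]
eef_rot: [-3.142, 0.0, 1.558]
wrist_force: [0.3, 0.1, -2.0]
finger_gap: 19.9
```

```bash
python3 st.py
```

```text
[492.23710743 219.99316314 158.91104737] [ 0.29862311  0.14074541 -2.0491659 ] [-0.06735192 -0.00215144  0.01561535]
```

Emit:
play_rows --commands '[{"x":0,"y":0,"z":0.0007,"wx":0,"wy":0,"wz":0,"grip":0},{"x":0,"y":0,"z":0,"wx":0,"wy":0,"wz":0,"grip":0},{"x":0,"y":0,"z":0,"wx":0,"wy":0,"wz":0,"grip":0}]'

```text
clock: 23.62
eef_pos: [492.3, 220.0, 158.2]
eef_rot: [3.142, 0.0, 1.558]
wrist_force: [0.4, -0.3, -1.6]
finger_gap: 19.9
```

```bash
python3 st.py; python3 snap.py wrist w10; python3 snap.py side s10; python3 -c "
import cv2
a=cv2.imread('pics/w5.png')[100:200,190:310];b=cv2.imread('pics/w10.png')[85:205,190:320]
cv2.imwrite('pics/w10z.png',cv2.resize(b,None,fx=4.5,fy=4.5))
p=cv2.imread('pics/s10.png');cv2.imwrite('pics/s10z.png',cv2.resize(p[100:190,190:280],None,fx=6,fy=6))"
```

```text
[492.25002675 220.02649649 158.22448989] [ 0.3873839  -0.28208979 -1.64731968] [-0.05263197 -0.08914501 -0.04064407]
23.625 [492.25002675 220.02649649 158.22448989] [1.79998407e+02 9.84853876e-04 8.92554202e+01] [ 3.52421397e-01  3.19252237e-01  1.60952963e+00 -2.77455016e-05
  1.21279097e+00  3.65426487e-01] [ 0.3873839  -0.28208979 -1.64731968] 19.861686048850924
23.675 [492.26077631 220.01045562 158.23415415] [1.79996807e+02 5.55084783e-04 8.92540973e+01] [ 3.52388009e-01  3.19232724e-01  1.60953169e+00 -3.09199542e-05
  1.21277966e+00  3.65417301e-01] [-0.14515769  0.36465959 -1.4053259 ] 19.575269512724
```

View pics/w10z.png

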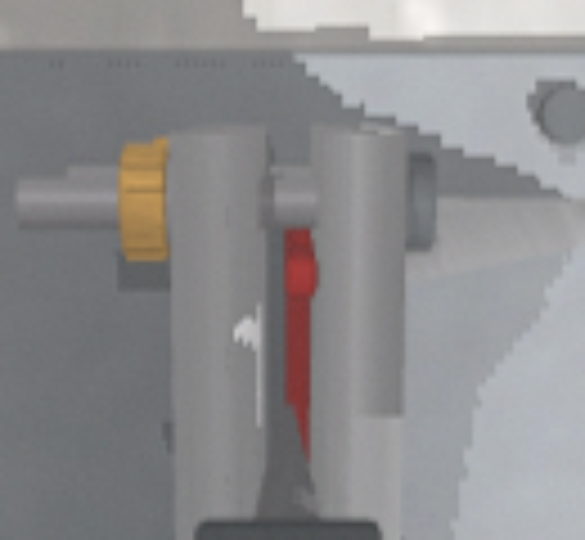

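View pics/s10z.png

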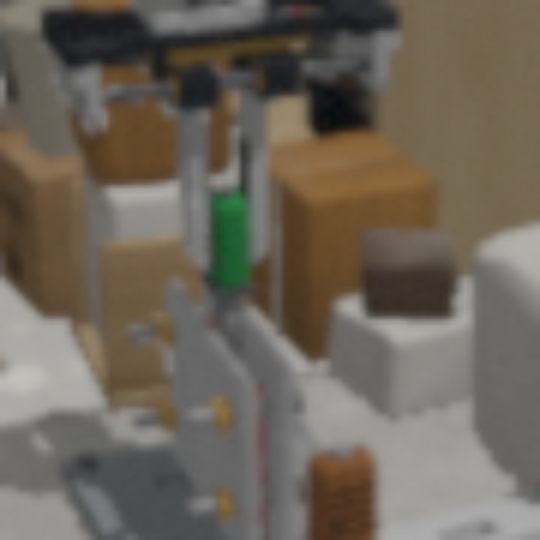

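```bash
python3 - <<'E'
from h import *
i0=np.array([[0,.9716,.2365,68.4],[1,0,0,0],[0,.2365,-.9716,-178.27],[0,0,0,1.]])
for n,rows in (("w1",(60,80,100,120,140)),("w5",(130,145,160,175)),("w7",(130,145,160,175)),("w9",(135,145,155,165)),("w10",(135,145,155,165,172))):
    f=np.load(n+".npz");D=f["d"];p=f["p"].astype(float);T=np.eye(4);T[:3,:3]=R.from_euler("xyz",f["rot"]).as_matrix();T[:3,3]=f["pos"];c=(cam("wrist",f["pos"],f["rot"])[0],T@i0)
    out=[]
    for r in rows:
        # points with world z>117 by depth
        cols=np.arange(215,300);P=dep(c,np.c_[cols,np.full(len(cols),r)],D);ok=(P[:,2]>112)&(P[:,2]<132);k=cols[ok]
        e=onplane(c,[(k.min()-.5,r),(k.max()+.5,r)],122);
        gaps=np.diff(k);j=gaps.argmax();g=onplane(c,[(k[j]+.5,r),(k[j+1]-.5,r)],112)
        out.append((k.min(),k.max(),round(e[1,0]-e[0,0],2),round(e[:,0].mean()-.0168*(e[0,1]-220),2),"gap",round(g[1,0]-g[0,0],2),round(g[:,0].mean()-.0168*(g[0,1]-220),2)))
    print(n,out)
E
```

```text
w1 [(np.int64(238), np.int64(275), np.float64(32.82), np.float64(492.19), 'gap', np.float64(9.81), np.float64(492.69)), (np.int64(238), np.int64(274), np.float64(32.38), np.float64(492.08), 'gap', np.float64(10.84), np.float64(491.67)), (np.int64(238), np.int64(274), np.float64(32.82), np.float64(492.41), 'gap', np.float64(9.15), np.float64(492.01)), (np.int64(237), np.int64(273), np.float64(33.26), np.float64(491.84), 'gap', np.float64(9.28), np.float64(492.35)), (np.int64(237), np.int64(273), np.float64(33.72), np.float64(492.18), 'gap', np.float64(9.41), np.float64(491.76))]
w5 [(np.int64(238), np.int64(269), np.float64(32.47), np.float64(491.69), 'gap', np.float64(10.44), np.float64(491.69)), (np.int64(238), np.int64(269), np.float64(32.81), np.float64(491.61), 'gap', np.float64(10.55), np.float64(491.6)), (np.int64(239), np.int64(269), np.float64(32.12), np.float64(492.05), 'gap', np.float64(10.66), np.float64(492.59)), (np.int64(239), np.int64(269), np.float64(32.46), np.float64(491.98), 'gap', np.float64(9.69), np.float64(491.98))]
w7 [(np.int64(234), np.int64(275), np.float64
[... 776 characters left out ...]
p.int64(230), np.int64(278), np.float64(32.63), np.float64(491.91), 'gap', np.float64(9.74), np.float64(491.58))]
w10 [(np.int64(228), np.int64(279), np.float64(32.51), np.float64(491.94), 'gap', np.float64(10.47), np.float64(491.94)), (np.int64(228), np.int64(279), np.float64(32.74), np.float64(491.97), 'gap', np.float64(9.88), np.float64(491.64)), (np.int64(228), np.int64(279), np.float64(32.96), np.float64(491.99), 'gap', np.float64(10.62), np.float64(491.99)), (np.int64(228), np.int64(279), np.float64(33.2), np.float64(492.01), 'gap', np.float64(9.35), np.float64(492.02)), (np.int64(228), np.int64(279), np.float64(33.36), np.float64(492.03), 'gap', np.float64(10.07), np.float64(492.37))]
```

Emit:
play_rows --commands '[{"x":0,"y":0,"z":0.0008,"wx":0,"wy":0,"wz":0,"grip":0},{"x":0,"y":0,"z":0,"wx":0,"wy":0,"wz":0,"grip":0},{"x":0,"y":0,"z":0,"wx":0,"wy":0,"wz":0,"grip":0}]'

```text
clock: 24.1
eef_pos: [492.3, 220.0, 157.4]
eef_rot: [3.141, -0.0, 1.558]
wrist_force: [1.7, 0.1, -1.2]
finger_gap: 19.7
```

```bash
python3 st.py
```

```text
[492.27583305 220.0165482  157.44469544] [ 1.66018756  0.0962608  -1.23612928] [ 0.00996007 -0.15772902 -0.00397918]
```

Emit:
play_rows --commands '[{"x":0,"y":0,"z":0.0008,"wx":0,"wy":0,"wz":0,"grip":0},{"x":0,"y":0,"z":0,"wx":0,"wy":0,"wz":0,"grip":0},{"x":0,"y":0,"z":0,"wx":0,"wy":0,"wz":0,"grip":0}]'

```text
clock: 24.48
eef_pos: [492.3, 220.0, 156.7]
eef_rot: [3.141, -0.0, 1.558]
wrist_force: [0.8, 0.5, -1.9]
finger_gap: 19.6
```

```bash
python3 st.py
```

```text
[492.28520427 220.03276535 156.68877656] [ 0.84863441  0.52417969 -1.93057405] [-0.04773964 -0.17613874 -0.01845572]
```

Emit:
play_rows --commands '[{"x":0,"y":0.0001,"z":0.0008,"wx":0,"wy":0,"wz":0,"grip":0},{"x":0,"y":0,"z":0,"wx":0,"wy":0,"wz":0,"grip":0},{"x":0,"y":0,"z":0,"wx":0,"wy":0,"wz":0,"grip":0}]'

```text
clock: 24.85
eef_pos: [492.3, 220.0, 155.9]
eef_rot: [3.142, -0.0, 1.558]
wrist_force: [-0.7, 0.5, 2.0]
finger_gap: 19.9
```

```bash
python3 st.py
```

```text
[492.32068634 220.04407437 155.93524989] [-0.67452797  0.52577631  2.01383505] [-0.06890201  0.25806548 -0.0088021 ]
```

Emit:
play_rows --commands '[{"x":0,"y":0,"z":0.0008,"wx":0,"wy":0,"wz":0,"grip":0},{"x":0,"y":0,"z":0,"wx":0,"wy":0,"wz":0,"grip":0},{"x":0,"y":0,"z":0,"wx":0,"wy":0,"wz":0,"grip":0}]'

```text
clock: 25.22
eef_pos: [492.3, 220.1, 155.2]
eef_rot: [3.141, -0.0, 1.558]
wrist_force: [-2.0, -0.3, 5.3]
finger_gap: 19.6
```

```bash
python3 st.py
```

```text
[492.31580086 220.0526686  155.24347576] [-2.0318407  -0.27931237  5.27799962] [-0.01491093  0.51519742 -0.02442147]
```

Emit:
play_rows --commands '[{"x":0,"y":0,"z":0,"wx":0,"wy":0,"wz":0,"grip":0},{"x":0,"y":0,"z":0,"wx":0,"wy":0,"wz":0,"grip":0},{"x":0,"y":0,"z":0,"wx":0,"wy":0,"wz":0,"grip":0},{"x":0,"y":0,"z":0,"wx":0,"wy":0,"wz":0,"grip":0},{"x":0,"y":0,"z":0,"wx":0,"wy":0,"wz":0,"grip":0},{"x":0,"y":0,"z":0,"wx":0,"wy":0,"wz":0,"grip":0}]'

```text
clock: 25.98
eef_pos: [492.3, 220.1, 155.3]
eef_rot: [3.141, -0.0, 1.558]
wrist_force: [-2.1, 0.2, 4.6]
finger_gap: 19.9
```

```bash
python3 st.py; python3 snap.py side s11;python3 snap.py wrist w11;python3 st.py; python3 -c "
import cv2,numpy as np
p=cv2.imread('pics/s11.png')
w=cv2.imread('pics/w11.png')
cv2.imwrite('pics/f11.png',np.hstack([cv2.resize(p[100:190,190:280],(400,400)),cv2.resize(w[85:215,190:320],(400,400))]))"
```

```text
[492.34895813 220.07035799 155.25767523] [-2.12877915  0.197496    4.61167356] [-0.09371168  0.52659641  0.02442766]
25.975 [492.34895813 220.07035799 155.25767523] [ 1.79991192e+02 -8.19887624e-03  8.92540088e+01] [3.52381772e-01 3.22461846e-01 1.61259791e+00 8.42558802e-05
 1.20633820e+00 3.65371760e-01] [-2.12877915  0.197496    4.61167356] 19.88740230038832
26.025 [492.34048618 220.07833441 155.24905407] [ 1.79992599e+02 -7.13667320e-03  8.92593053e+01] [3.52405411e-01 3.22478694e-01 1.61259681e+00 7.51238342e-05
 1.20635201e+00 3.65306210e-01] [-2.30847391 -0.96458696  5.39190718] 19.83357902953509
[492.32622292 220.07186183 155.24509489] [-1.8906706  -0.43182182  5.22726628] [-0.05131545  0.51099935 -0.04078965]
```

View pics/f11.png

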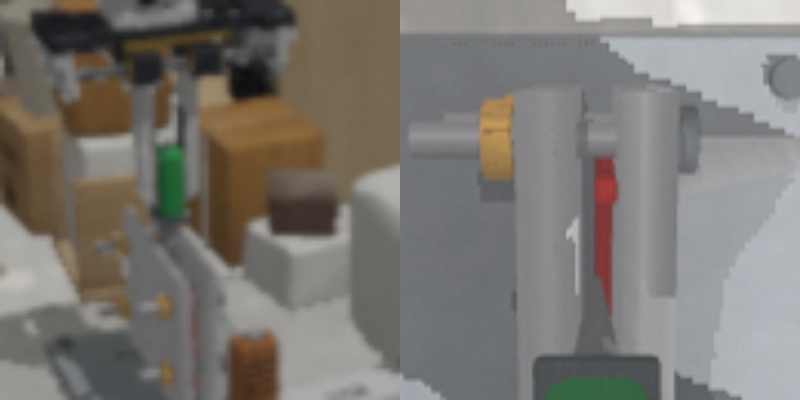

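Emit:
play_rows --commands '[{"x":0,"y":-0.0001,"z":0,"wx":0,"wy":0,"wz":0,"grip":0},{"x":0,"y":0,"z":0,"wx":0,"wy":0,"wz":0,"grip":0},{"x":0,"y":0,"z":0,"wx":0,"wy":0,"wz":0,"grip":0},{"x":0,"y":0,"z":0,"wx":0,"wy":0,"wz":0,"grip":0}]'

```text
clock: 26.58
eef_pos: [492.3, 220.1, 155.2]
eef_rot: [3.141, -0.0, 1.558]
wrist_force: [-1.7, -0.3, 5.0]
finger_gap: 19.9
```

```bash
python3 st.py
```

```text
[492.31042444 220.07232605 155.24305763] [-1.71667632 -0.28650419  4.9547215 ] [-0.0070243   0.41930512  0.05295279]
```

Emit:
play_rows --commands '[{"x":0,"y":-0.0002,"z":0,"wx":0,"wy":0,"wz":0,"grip":0},{"x":0,"y":0,"z":0,"wx":0,"wy":0,"wz":0,"grip":0},{"x":0,"y":0,"z":0,"wx":0,"wy":0,"wz":0,"grip":0},{"x":0,"y":0,"z":0,"wx":0,"wy":0,"wz":0,"grip":0}]'

```text
clock: 27.08
eef_pos: [492.3, 220.1, 155.2]
eef_rot: [3.141, -0.0, 1.558]
wrist_force: [0.6, 0.4, 5.4]
finger_gap: 20.0
```

```bash
python3 st.py
```

```text
[492.26291803 220.06518471 155.24292784] [0.63169139 0.4375971  5.37763293] [-0.049625    0.03802715 -0.01933235]
```

```bash
python3 - <<'E'
from h import *
i=manip.camera_info("wrist");c=(i["intrinsics"],i["tool_from_camera"])
for n in("w3","w5","w11"):
    f=np.load(n+".npz");D=f["d"];p=f["p"].astype(int)
    uv=np.array([(x,y) for y in range(255,285) for x in range(244,264)]);P=dep(c,uv,D);ok=D[uv[:,1],uv[:,0]]>0
    print(n,[np.percentile(P[ok,2],q).round(1) for q in(5,25,50,75)],f["pos"][2])
E
```

```text
w3 [np.float64(-46.5), np.float64(-45.9), np.float64(-45.3), np.float64(-43.3)] 141.42302610092793
w5 [np.float64(-43.9), np.float64(-43.2), np.float64(-42.5), np.float64(-40.6)] 293.1447452733392
w11 [np.float64(-43.8), np.float64(-43.3), np.float64(-42.6), np.float64(-40.6)] 155.24905407024647
```

```bash
python3 -c "
from cell import manip
manip.sign_off()
s=manip.read_state();print(s['clock'],s['eef_pos'],s['wrist_force'])"
```

```text
the job is handed in; nothing more can be done
the job is handed in; nothing more can be done
```

I lifted the green-handled gauge straight out of its catch and slid its blade, upright, down the middle of the mould gap until it dragged on both plates. I handed the job in at about 27 s, still holding it there for you to read.

**Snug fit:** The vertical force went from about −1.8 N hanging free to a steady +5 N. I then trimmed the sideways force from −2.1 N to about +0.6 N, so both plates share the load. The force on each plate is inferred from these readings, not measured separately.

**Position:** The tip is about 31 mm above the bench by the arm's height, which is well above the seals at 20 mm. The gauge did not slip in the fingers, and the tool axis was vertical to about 0.01°.

**Front plate:** In the wrist pictures the width over the two plates stayed at about 32.7 mm until the last few millimetres. I did not measure it again after the final contact.

**Disagreements:**
- My first gap estimate of 7.3 mm was too small, because I took the back plate's inner face for its edge.
- The width over both plates gives about 8.7 mm, and the final depth gives about 9.2 mm. Your upper limit is 9 mm, and I put the difference down to 1–2 mm of uncertainty in the tip height.
- The wrist camera's calibration shifted by about 1 mm between readings, so I centred on the fingers and on contact force instead.

The spatula and scriber stayed in the rail, and I saw nothing else disturbed.

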